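# Rack the ceramic powder jars in shade order

### The arm

A 6-joint arm with a two-finger parallel gripper is mounted at the origin on a cart in front of the work surface, level with it; the furniture and walls round the work are solid. World frame = base frame: x ahead of the robot, y to its left, z up, the work surface at z = 0. Lengths are in m, angles in rad, forces in N, time in s.
With the tool pointing down it reaches from about 0.425 to 0.95 m from the base axis. Payload 14.7 kg.
Tool frame: the origin (TCP) lies midway between the tips of the shut fingers; the grasp point (between the pads) lies 19 mm behind it; z points along the fingers, y is the line along which they close (so a half turn about z gives the same grasp; the last joint's range is limited). The gripper opens to 85 mm and grips with 20 to 120 N. Pads are 22 mm wide; open, the fingers measure 114 mm over their backs; the gripper's body (76 mm by 85 mm) begins 54 mm behind the grasp point. The pads swing forward as they close: fully open they stand 13 mm farther back than shut.
Start: joints at [-1.396, 0.48, 1.596, -0, 1.065, -0.047], TCP at [0.143, -0.634, 0.231] pointing down, gripper open.
Joint ranges: [-2.75, 2.75], [-0.82, 2.05], [0.23, 2.67], [-1.56, 4.7], [0.09, 2.69], [-2.92, 2.92]. Speed limits (rad/s): [1.89, 1.89, 2.39, 3.01, 3.01, 3.01].

### API

Orientations are given as a rotation vector (axis times angle).
In Python, from cell import * gives the robot as it stands. The module is installed in compiled form; this text tells all that it offers.
- The arm moves only by the tool drive_tool, never from a script. Its argument "series" is a list of rows, each an object with "dp": the shift along the tool's x, y, z in units of 50 mm (1.0 is 50 mm), a list of three; "rotation": the turn, a rotation vector about the tool's x, y, z in units of 10 degrees (1.0 is 10 degrees), a list of three. In form: [{"dp": [x, y, z], "rotation": [wx, wy, wz]}, ...]. A call has 1 to 5 rows; each row shifts and turns the commanded pose from where the row before left it, along the tool's axes as they then stand; what a row does not reach is not made up. A row lasts 1/8 s, in which the tool goes at most 62.5 mm and 10.7 degrees, less where a joint would pass 70% of its speed; a pose out of reach is approached as far as the arm can. A call is refused whole if a number of a shift passes 1 or a number of a turn 1, either way. A call with a gripper value outside its range is refused whole. "jaw" is the closure, from -1 (fully open) to 1 (shut), set as the call begins (left out, the last holds). The fingers move at their own pace and stop on an object; "newtons" is the grip in N (left out, the last holds). Time passes only in rows, so rows that do not move let the fingers close. It gives the time, the measured TCP pose, the force, the opening and the grip force at its end, in the units of the state.
- get_state(): the state, without advancing time (a new reading comes with each control period).
- capture(name): name is "scene" or "top" or "wrist"; returns the picture (384x512x3 uint8, blue, green, red); there is no depth.
- camera_params(name): a dict with "mtx" (3x3 intrinsics, pixels), "eye" and "orientation" of the camera in the world. Camera axes: x right, y down, z forward; pixel columns grow to the right and rows downward; lengths in m; the calibration is good to about 2 mm. A picture is of the moment at which its call begins: read the wrist's pose just before it. camera_params takes no time and is no camera call; for the wrist camera it gives the pose at the moment of the call.
- sign_off(): hands the job in; it is judged then, once.
The state is a dict: "t": time; "joint_pos": joint angles; "dq": joint speeds; "joint_torque": joint torques, N m; "tool_pos": TCP position; "tool_rot": TCP orientation; "contact_force": force on the tool from outside, world axes, zero at the start; "wrist_torque": the same for the moment, N m; "width": opening from 0.0 (shut) to 1.0 (fully open); "grip_force": force on a finger pad.
Only numpy, scipy, OpenCV 4.12 (cv2) and the standard library are available. Lean on these libraries where they do the work, as an engineer would, in place of code of your own. Each camera call takes 0.05 s, during which the arm holds its last target. There are 200 camera calls.

### The job

The ceramist needs the five powder jars back in the jar rack in shade order: lightest in the pocket next to the white end piece, each one a shade darker than the last, darkest in the pocket next to the brown end piece. Stand every jar upright on the floor of its own pocket, and leave the spirit burner and the blue-lidded wax jar standing where they are.

Things in the scene. Friction and masses are not known exactly. Their poses are not given: they have to be found in the camera images.
- jar_white: Small screw-lid powder jar, 30 mm across, 46 mm tall, about 50 g; lid (32 to 46 mm up) and powder white - the lightest of the five. Origin: centre of its underside, z up its axis. Starts on the bench (z = 0), in some starts close before the instrument case (42 mm high) or the articulator: finger room is to its left and right (along y).
- jar_cream: Small screw-lid powder jar, 30 mm across, 46 mm tall, about 50 g; lid (32 to 46 mm up) and powder cream or pale yellow - second lightest. Origin: centre of its underside, z up its axis. Starts on the bench (z = 0), in some starts close before the instrument case (42 mm high) or the articulator: finger room is to its left and right (along y).
- jar_tan: Small screw-lid powder jar, 30 mm across, 46 mm tall, about 50 g; lid (32 to 46 mm up) and powder tan - the middle shade. Origin: centre of its underside, z up its axis. Starts on the bench (z = 0), in some starts close before the instrument case (42 mm high) or the articulator: finger room is to its left and right (along y).
- jar_brown: Small screw-lid powder jar, 30 mm across, 46 mm tall, about 50 g; lid (32 to 46 mm up) and powder mid brown - second darkest. Origin: centre of its underside, z up its axis. Starts on the bench (z = 0), in some starts close before the instrument case (42 mm high) or the articulator: finger room is to its left and right (along y).
- jar_dark: Small screw-lid powder jar, 30 mm across, 46 mm tall, about 50 g; lid (32 to 46 mm up) and powder very dark brown - the darkest. Origin: centre of its underside, z up its axis. Starts on the bench (z = 0), in some starts close before the instrument case (42 mm high) or the articulator: finger room is to its left and right (along y).
- rack: Fixed blue aluminium jar rack, 53 (x) x 225 (y) x 14 mm, turned up to 0.25 rad. Five open pockets, 43 (x) x 39 (y) x 10 mm deep, grey floor 4 mm above the bench, centres at y = +88, +44, 0, -44, -88 mm, x = 0. Origin: centre of underside. Left of it an articulator, 0.31 m tall (x 0.50 to 0.71, y 0.06 to 0.30), and a lamp behind: carry jars round their near side.
- end_white: White glazed end piece, 57 x 14 x 17 mm, fixed against one end of the rack (119.6 mm from the rack's origin along its y axis, on either side): marks the light end. Origin: centre of its underside.
- end_brown: Dark brown glazed end piece, 57 x 14 x 17 mm, fixed against the other end of the rack: marks the dark end. Origin: centre of its underside.
- spirit_burner: Glass spirit burner with a cap, 47 mm across, 59 mm tall, standing loose among the jars; stays where it is. Origin: centre of its underside.
- wax_jar_blue: Wax jar with a blue lid, 36 mm across, 42 mm tall, standing loose among the jars; not a powder jar, stays where it is. Origin: centre of its underside.

How it is judged:
By the outcome, as a careful person would: the job done as asked, in the order asked, and still so for the second after the job is handed in, with the robot touching nothing.
It also fails if it takes over 134 s, if anything falls off the work surface, if the arm or the gripper's body presses on something with over 40 N, if the wrist force passes 120 N, or if a joint passes its speed limit or range.

## Working session

There is one attempt and no reset: what is moved stays moved. The work goes in short steps, Python scripts to look and compute and a tool call to move; the robot and the scene stay as the last step left them, time stands still between calls to the robot, and variables do not carry over. Pictures are saved under pics/ and viewed, at most 14 in all, crops included, and the job is handed in when it is done.

Besides the shell and the picture viewer there is one more tool, called after "Call:" as name(argument=value, ...), one argument or row to a line, values as JSON. drive_tool: Moves the arm, as the interface text tells. Its arguments: {"type":"object","properties":{"series":{"type":"array"},"jaw":{"type":"number"},"newtons":{"type":"number"}},"required":["series"]}

```bash
mkdir -p pics; python3 - <<'E'
from cell import *
import cv2
s=get_state();print(s['t'],s['tool_pos'],s['tool_rot'],s['width'])
for n in("scene","top"):
    cv2.imwrite(f"pics/{n}0.png",capture(n)); p=camera_params(n);print(n,p)
E
```

```text
0.0 [ 0.14293185 -0.63366178  0.23068677] [-3.12110275e+00 -3.47568807e-01  1.35956092e-04] 0.9991190318712153
scene {'mtx': array([[493.05761801,   0.        , 251.169783  ],
       [  0.        , 493.05761801, 195.24636469],
       [  0.        ,   0.        ,   1.        ]]), 'eye': array([-0.52730507,  1.0092512 ,  0.69162142]), 'orientation': array([-0.86129495,  2.16744753, -1.39300194])}
top {'mtx': array([[430.50377786,   0.        , 260.40445826],
       [  0.        , 430.50377786, 192.10526933],
       [  0.        ,   0.        ,   1.        ]]), 'eye': array([ 0.41749739, -0.00899161,  1.28913092]), 'orientation': array([-2.1801585 ,  2.21380754, -0.1088631 ])}
```

View pics/scene0.png

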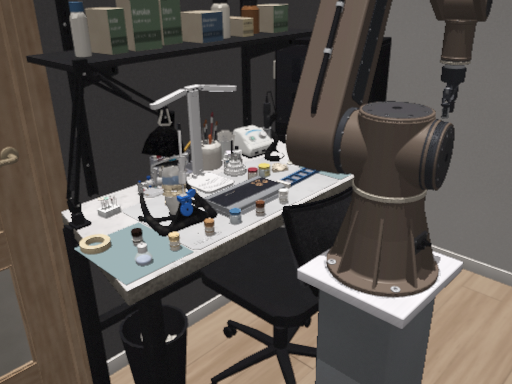

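View pics/top0.png

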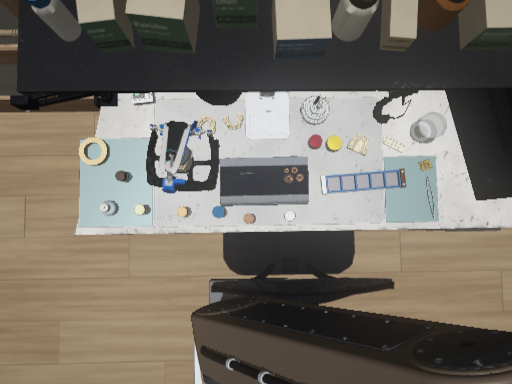

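Both views show the row of jars. In the top view, dark is at (122,176), cream (140,210), tan (183,212), blue wax jar (219,212), brown (250,218), white (290,216), burner (108,208). The rack runs from its white end at (322,184) to its brown end at (404,178). I'll enlarge the views to measure.

```bash
cat > h.py <<'E'
import numpy as np, cv2
from scipy.spatial.transform import Rotation as R
from cell import *
def ray(n,uv,p=None):
    p=p or camera_params(n)
    d=np.linalg.solve(p['mtx'],[uv[0],uv[1],1]); return p['eye'],R.from_rotvec(p['orientation']).apply(d)
def atz(n,uv,z,p=None):
    e,d=ray(n,uv,p); return e+d*(z-e[2])/d[2]
def tri(a,b):
    (e,d),(f,g)=a,b
    k=np.linalg.lstsq(np.c_[d,-g],f-e,rcond=None)[0]
    P,Q=e+k[0]*d,f+k[1]*g
    return (P+Q)/2,np.linalg.norm(P-Q)
E
python3 - <<'E'
import cv2
from h import *
t=cv2.imread("pics/top0.png");s=cv2.imread("pics/scene0.png")
a=cv2.resize(t[160:230,95:255],None,fx=5,fy=5,interpolation=2)
b=cv2.resize(t[160:230,255:415],None,fx=5,fy=5,interpolation=2)
import numpy as np
# top crop sits at (95,160) / (255,160), x5
cv2.imwrite("pics/tc.png",np.vstack([a[:295],b[:300]]))
cv2.imwrite("pics/sc.png",cv2.resize(s[155:275,125:335][:, :],None,fx=3.8,fy=3.8,interpolation=2))
E
```

```text
(no output)
```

View pics/tc.png

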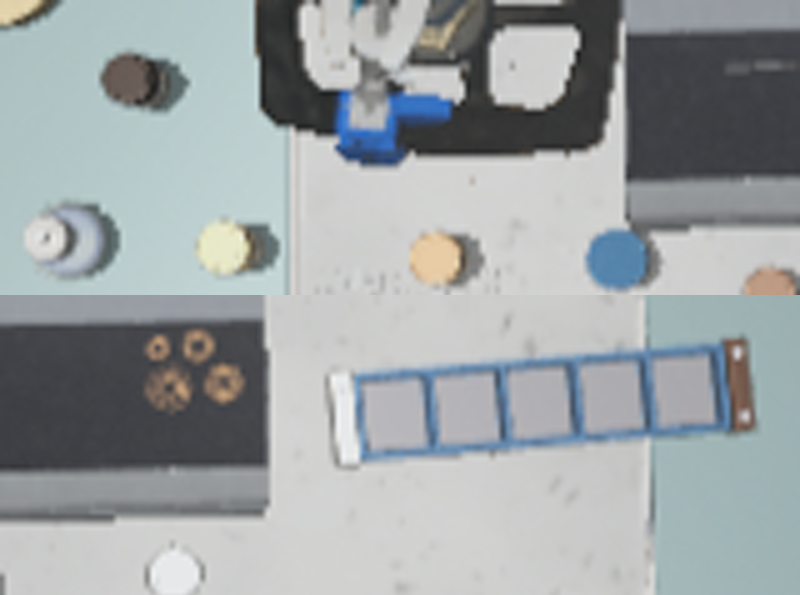

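View pics/sc.png

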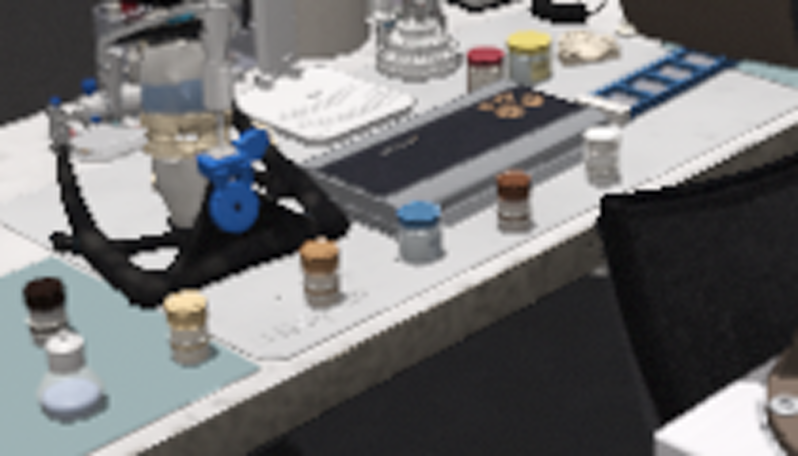

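The top crop shows lid centres at dark (131,79), cream (225,247), tan (437,258), brown (771,~294) and white (175,572). Pockets run from (394,415) to (685,389). The scene crop shows lid tops at dark (44,290), cream (186,303), tan (320,251), brown (514,180) and white (603,134).

```bash
python3 - <<'E'
from h import *
np.set_printoptions(precision=4,suppress=True)
f=lambda c,k,o:((c[0]+.5)/k-.5+o[0],(c[1]+.5)/k-.5+o[1])
T=dict(dark=(131,79),cream=(225,247),tan=(437,258),brown=(771,293),blue=(618,259),white=(975,277))
S=dict(dark=(44,289),cream=(186,302),tan=(320,250),brown=(514,180),blue=(419,213),white=(603,133))
for k in T:
    a=f(T[k],5,(95,160));b=f(S[k],3.8,(125,155))
    print(k,*tri(ray("top",a),ray("scene",b)),atz("top",a,.046)[:2],atz("scene",b,.046)[:2])
print("burner cap",atz("top",f((47,238),5,(95,160)),.059)[:2])
P=[atz("top",f(c,5,(255,160)),.004) for c in [(394,120),(467,113),(540,106),(613,99.5),(685,94)]]
for p in P:print(p)
d=P[0]-P[4];print("yaw",np.arctan2(-d[0],d[1]),np.linalg.norm(d))
# rack height: same outer corners seen in both
for a,b in (((357,375-295),(600,93)),((721,344-295),(690,48))):
    pass
print(camera_params("wrist"))
E
```

```text
dark [0.563  0.3613 0.0404] 0.002292109159607182 [0.5617 0.3587] [0.5549 0.3674]
cream [0.4647 0.306  0.0432] 0.001717575068804377 [0.4641 0.3046] [0.4612 0.3095]
tan [0.4564 0.1845 0.0422] 0.0010687962897957815 [0.4559 0.1836] [0.4511 0.1896]
brown [ 0.4332 -0.0076  0.0418] 0.0010864005231786356 [ 0.4327 -0.008 ] [ 0.4274 -0.0007]
blue [0.4544 0.0809 0.0368] 0.001303234110656402 [0.4537 0.0798] [0.4411 0.0944]
white [ 0.4399 -0.1264  0.0434] 0.0005994796030500329 [ 0.4401 -0.126 ] [ 0.4359 -0.1222]
burner cap [0.4702 0.4014]
[ 0.5332 -0.2641  0.004 ]
[ 0.5368 -0.3085  0.004 ]
[ 0.5405 -0.3529  0.004 ]
[ 0.5438 -0.3974  0.004 ]
[ 0.5465 -0.4414  0.004 ]
yaw 0.07507891026510904 0.17783536109989798
{'mtx': array([[339.8287,   0.    , 260.7555],
       [  0.    , 339.8287, 190.5919],
       [  0.    ,   0.    ,   1.    ]]), 'eye': array([ 0.2071, -0.6198,  0.3729]), 'orientation': array([ 2.2873, -1.8273, -0.242 ])}
```

```bash
cat >> h.py <<'E'
def down(yaw): return R.from_euler('z',yaw)*R.from_euler('x',np.pi)
def plan(wps,step=.04,turn=8.5,start=None):
    """wps: (x,y,z,yaw) of the TCP, tool down; prints rows in tool axes and units, rounded"""
    s=get_state(); p=np.array(s['tool_pos']); r=R.from_rotvec(s['tool_rot'])
    if start is not None: p=np.array(start[:3]); r=down(start[3])
    m=r.as_matrix(); y=np.arctan2(m[1,0],m[0,0]); out=[]
    for w in wps:
        q=np.array(w[:3]); yt=w[3]; y0=y; p0=p.copy()
        y0=yt-((yt-y0+1e-6+np.pi)%(2*np.pi)-np.pi) if len(w)<5 else y0
        n=max(1,int(np.ceil(np.linalg.norm(q-p0)/step-.05)),int(np.ceil(abs(np.degrees(yt-y0))/turn-.05)))
        for i in range(1,n+1):
            g=p0+(q-p0)*i/n; gr=down(y0+(yt-y0)*i/n)
            dp=np.round(r.inv().apply(g-p)/.05,2)+0
            ro=np.round(np.degrees((r.inv()*gr).as_rotvec())/10,2)+0
            p=p+r.apply(dp*.05); r=r*R.from_rotvec(np.radians(ro*10))
            out.append('{"dp":%s,"rotation":%s}'%([float(v) for v in dp],[float(v) for v in ro]))
        y=yt
        out.append('--')
    k=0
    for o in out:
        if o=='--': print('   ## waypoint');k=0;continue
        print(o+(',' if k%5<4 else '\n'),end='' if k%5==4 else '\n');k+=1
def st():
    s=get_state(); m=R.from_rotvec(s['tool_rot']).as_matrix()
    print(round(s['t'],2),np.round(s['tool_pos'],4),'yaw',round(float(np.arctan2(m[1,0],m[0,0])),3),'w',round(s['width'],3),'g',round(s['grip_force'],1),np.round(s['contact_force'],1),'q',np.round(s['joint_pos'],2))
E
python3 - <<'E'
from h import *
plan([(.40,-.30,.24,1.9),(.44,-.126,.2,np.pi)])
E
```

```text
{"dp":[0.54, -0.45, -0.01],"rotation":[-0.01, 0.0, -0.8]},
{"dp":[0.6, -0.37, -0.02],"rotation":[0.0, 0.0, -0.8]},
{"dp":[0.64, -0.28, -0.02],"rotation":[0.0, 0.0, -0.8]},
{"dp":[0.68, -0.19, -0.01],"rotation":[0.0, 0.0, -0.81]},
{"dp":[0.69, -0.09, -0.02],"rotation":[0.0, 0.0, -0.8]}
{"dp":[0.7, 0.0, -0.01],"rotation":[0.0, 0.0, -0.8]},
{"dp":[0.7, 0.11, -0.02],"rotation":[0.0, 0.0, -0.8]},
{"dp":[0.67, 0.19, -0.01],"rotation":[0.0, 0.0, -0.8]},
{"dp":[0.64, 0.29, -0.02],"rotation":[0.0, 0.0, -0.8]},
{"dp":[0.59, 0.38, -0.02],"rotation":[0.0, 0.0, -0.8]}
{"dp":[0.54, 0.46, -0.01],"rotation":[0.0, 0.0, -0.8]},
{"dp":[0.46, 0.52, -0.02],"rotation":[0.0, 0.0, -0.81]},
   ## waypoint
{"dp":[0.34, 0.21, 0.09],"rotation":[0.0, 0.0, -0.79]},
{"dp":[0.3, 0.25, 0.09],"rotation":[0.0, 0.0, -0.79]},
{"dp":[0.27, 0.3, 0.09],"rotation":[0.0, 0.0, -0.79]},
{"dp":[0.23, 0.32, 0.09],"rotation":[0.0, 0.0, -0.79]},
{"dp":[0.17, 0.36, 0.09],"rotation":[0.0, 0.0, -0.79]}
{"dp":[0.13, 0.38, 0.08],"rotation":[0.0, 0.0, -0.79]},
{"dp":[0.07, 0.39, 0.09],"rotation":[0.0, 0.0, -0.79]},
{"dp":[0.02, 0.39, 0.09],"rotation":[0.0, 0.0, -0.79]},
{"dp":[-0.03, 0.4, 0.09],"rotation":[0.0, 0.0, -0.79]},
   ## waypoint
```

Call:
drive_tool(
  series=[
    {"dp":[0.54,-0.45,0],"rotation":[0,0,-0.8]},
    {"dp":[0.6,-0.37,0],"rotation":[0,0,-0.8]},
    {"dp":[0.64,-0.28,0],"rotation":[0,0,-0.8]},
    {"dp":[0.68,-0.19,0],"rotation":[0,0,-0.8]},
    {"dp":[0.69,-0.09,0],"rotation":[0,0,-0.8]},
  ],
  jaw=-0.3,
  newtons=30,
)

```text
t: 0.72
tool_pos: [0.2507, -0.4941, 0.2311]
tool_rot: [-2.812, -1.401, -0.0]
contact_force: [0.8, -1.2, 0.4]
width: 0.65
grip_force: 0.0
```

Call:
drive_tool(
  series=[
    {"dp":[0.7,0,0],"rotation":[0,0,-0.8]},
    {"dp":[0.7,0.1,0],"rotation":[0,0,-0.8]},
    {"dp":[0.67,0.2,0],"rotation":[0,0,-0.8]},
    {"dp":[0.64,0.3,0],"rotation":[0,0,-0.8]},
    {"dp":[0.6,0.4,0],"rotation":[0,0,-0.8]},
  ],
)

```text
t: 1.35
tool_pos: [0.3595, -0.3549, 0.2311]
tool_rot: [-2.163, -2.278, -0.0]
contact_force: [0.0, 0.3, 0.0]
width: 0.648
grip_force: 0.0
```

Call:
drive_tool(
  series=[
    {"dp":[0.54,0.46,0],"rotation":[0,0,-0.8]},
    {"dp":[0.46,0.52,0],"rotation":[0,0,-0.8]},
    {"dp":[0.34,0.21,0.1],"rotation":[0,0,-0.8]},
    {"dp":[0.3,0.25,0.1],"rotation":[0,0,-0.8]},
    {"dp":[0.27,0.3,0.1],"rotation":[0,0,-0.8]},
  ],
)

```text
t: 1.98
tool_pos: [0.4155, -0.2416, 0.216]
tool_rot: [-1.253, -2.88, -0.0]
contact_force: [0.4, -0.2, 0.1]
width: 0.653
grip_force: 0.0
```

Call:
drive_tool(
  series=[
    {"dp":[0.23,0.32,0.1],"rotation":[0,0,-0.8]},
    {"dp":[0.17,0.36,0.1],"rotation":[0,0,-0.8]},
    {"dp":[0.13,0.38,0.1],"rotation":[0,0,-0.8]},
    {"dp":[0.07,0.39,0.1],"rotation":[0,0,-0.8]},
    {"dp":[0.02,0.39,0.1],"rotation":[0,0,-0.8]},
  ],
)

```text
t: 2.6
tool_pos: [0.4373, -0.1451, 0.191]
tool_rot: [-0.192, -3.135, -0.0]
contact_force: [-0.0, 0.5, -0.4]
width: 0.651
grip_force: 0.0
```

```bash
python3 - <<'E'
from h import *
st(); p=camera_params("wrist"); print(p['eye'],p['orientation']); np.save('w1.npy',np.r_[p['eye'],p['orientation']])
im=capture("wrist"); cv2.imwrite("pics/w1.png",im)
for q in [(.440,-.126,.046),(.433,-.008,.046)]:
    print(cv2.projectPoints(np.array([q]),*(lambda r:(r.as_rotvec(),r.apply(-p['eye'])))(R.from_rotvec(p['orientation']).inv()),p['mtx'],None)[0].ravel())
E
```

```text
2.6 [ 0.4373 -0.1451  0.191 ] yaw 3.019 w 0.651 g 0.0 [-0.   0.5 -0.4] q [-0.39  0.27  2.06  0.    0.81 -1.83]
[ 0.37303872 -0.13743736  0.33322752] [2.19833508 1.94552716 0.25438665]
[283.37797146 177.80510728]
[420.64176882 153.35414608]
```

View pics/w1.png

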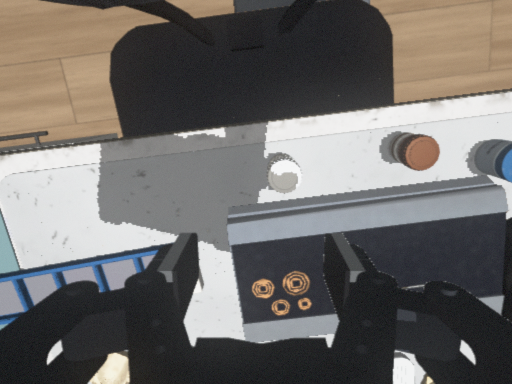

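Wrist view: white lid at (284,176) and brown lid at (421,153). Both lie within 2 px of the projected estimates, so the positions hold.

```bash
python3 - <<'E'
from h import *
p=np.load('w1.npy'); c=dict(camera_params("wrist"),eye=p[:3],orientation=p[3:])
f=lambda c,k,o:((c[0]+.5)/k-.5+o[0],(c[1]+.5)/k-.5+o[1])
for n,t,w in (('white',(975,277),(284,176)),('brown',(771,293),(421.5,153))):
    print(n,*tri(ray("top",f(t,5,(95,160))),ray("wrist",w,c)))
print("rack floor edge check", atz("wrist",(125,273),.004,c), atz("wrist",(156,288),.004,c))
plan([(.439,-.126,.1,np.pi),(.439,-.126,.016,np.pi)],step=.035)
print('CARRY');plan([(.439,-.126,.11,np.pi),(.5332,-.264,.11,1.646),(.5332,-.264,.03,1.646),(.5332,-.264,.0205,1.646)],start=(.439,-.126,.016,np.pi))
E
```

```text
white [ 0.43977067 -0.12573612  0.04210124] 0.001448699454660623
brown [ 0.43261329 -0.00794051  0.0473606 ] 0.00024440783913807514
rack floor edge check [ 0.53316325 -0.30378726  0.004     ] [ 0.55490871 -0.27440718  0.004     ]
{"dp":[0.0, 0.12, 0.6],"rotation":[0.01, -0.01, -0.22]},
{"dp":[0.0, 0.11, 0.61],"rotation":[0.0, 0.0, -0.22]},
{"dp":[-0.01, 0.12, 0.6],"rotation":[0.0, 0.0, -0.22]},
   ## waypoint
{"dp":[0.0, 0.0, 0.56],"rotation":[0.0, 0.0, 0.0]},
{"dp":[0.0, 0.0, 0.56],"rotation":[0.0, 0.0, 0.0]},
{"dp":[0.0, 0.0, 0.56],"rotation":[0.0, 0.0, 0.0]},
   ## waypoint
CARRY
{"dp":[0.0, 0.0, -0.63],"rotation":[0.0, 0.0, 0.0]},
{"dp":[0.0, 0.0, -0.62],"rotation":[0.0, 0.0, 0.0]},
{"dp":[0.0, 0.0, -0.63],"rotation":[0.0, 0.0, 0.0]},
   ## waypoint
{"dp":[-0.17, -0.25, 0.0],"rotation":[0.0, 0.0, 0.78]},
{"dp":[-0.21, -0.23, 0.0],"rotation":[0.0, 0.0, 0.78]},
{"dp":[-0.23, -0.19, 0.0],"rotation":[0.0, 0.0, 0.78]},
{"dp":[-0.25, -0.17, 0.0],"rotation":[0.0, 0.0, 0.78]},
{"dp":[-0.28, -0.12, 0.0],"rotation":[0.0, 0.0, 0.78]}
{"dp":[-0.29, -0.09, 0.0],"rotation":[0.0, 0.0, 0.77]},
{"dp":[-0.3, -0.04, 0.0],"rotation":[0.0, 0.0, 0.78]},
{"dp":[-0.31, -0.01, 0.0],"rotation":[0.0, 0.0, 0.78]},
{"dp":[-0.3, 0.03, 0.0],"rotation":[0.0, 0.0, 0.78]},
{"dp":[-0.29, 0.08, 0.0],"rotation":[0.0, 0.0, 0.78]}
{"dp":[-0.28, 0.11, 0.0],"rotation":[0.0, 0.0, 0.78]},
   ## waypoint
{"dp":[0.0, 0.0, 0.8],"rotation":[0.0, 0.0, 0.0]},
{"dp":[0.0, 0.0, 0.8],"rotation":[0.0, 0.0, 0.0]},
   ## waypoint
{"dp":[0.0, 0.0, 0.19],"rotation":[0.0, 0.0, 0.0]},
   ## waypoint
```

Call:
drive_tool(
  series=[
    {"dp":[0,0.12,0.6],"rotation":[0,0,-0.22]},
    {"dp":[0,0.11,0.61],"rotation":[0,0,-0.22]},
    {"dp":[0,0.12,0.6],"rotation":[0,0,-0.22]},
    {"dp":[0,0,0.56],"rotation":[0,0,0]},
    {"dp":[0,0,0.56],"rotation":[0,0,0]},
  ],
)

```text
t: 3.28
tool_pos: [0.4388, -0.1285, 0.0439]
tool_rot: [0.021, 3.141, -0.0]
contact_force: [0.3, 0.6, -0.1]
width: 0.651
grip_force: 0.0
```

Call:
drive_tool(
  series=[
    {"dp":[0,0,0.56],"rotation":[0,0,0]},
    {"dp":[0,0,0],"rotation":[0,0,0]},
  ],
)

```text
t: 3.52
tool_pos: [0.4376, -0.1281, 0.0155]
tool_rot: [-0.021, -3.138, -0.002]
contact_force: [0.7, -0.4, 0.4]
width: 0.652
grip_force: 0.0
```

Call:
drive_tool(
  series=[
    {"dp":[0,0,0],"rotation":[0,0,0]},
    {"dp":[0,0,0],"rotation":[0,0,0]},
    {"dp":[0,0,0],"rotation":[0,0,0]},
    {"dp":[0,0,0],"rotation":[0,0,0]},
  ],
  jaw=1,
  newtons=30,
)

```text
t: 4.03
tool_pos: [0.4395, -0.1286, 0.0176]
tool_rot: [0.019, 3.14, -0.001]
contact_force: [-1.2, 0.8, 10.5]
width: 0.338
grip_force: 30.0
```

Call:
drive_tool(
  series=[
    {"dp":[0,0,-0.63],"rotation":[0,0,0]},
    {"dp":[0,0,-0.62],"rotation":[0,0,0]},
    {"dp":[0,0,-0.63],"rotation":[0,0,0]},
    {"dp":[-0.17,-0.2,0],"rotation":[0,0,0.78]},
    {"dp":[-0.21,-0.18,0],"rotation":[0,0,0.78]},
  ],
)

```text
t: 4.65
tool_pos: [0.4569, -0.1492, 0.1119]
tool_rot: [0.451, 3.107, -0.001]
contact_force: [-0.0, -0.3, -0.7]
width: 0.341
grip_force: 30.1
```

Call:
drive_tool(
  series=[
    {"dp":[-0.23,-0.19,0],"rotation":[0,0,0.78]},
    {"dp":[-0.25,-0.17,0],"rotation":[0,0,0.78]},
    {"dp":[-0.28,-0.12,0],"rotation":[0,0,0.78]},
    {"dp":[-0.29,-0.09,0],"rotation":[0,0,0.78]},
    {"dp":[-0.3,-0.04,0],"rotation":[0,0,0.78]},
  ],
)

```text
t: 5.28
tool_pos: [0.4985, -0.2122, 0.1112]
tool_rot: [1.464, 2.779, -0.0]
contact_force: [0.2, -0.1, -1.4]
width: 0.338
grip_force: 30.2
```

Call:
drive_tool(
  series=[
    {"dp":[-0.31,0,0],"rotation":[0,0,0.78]},
    {"dp":[-0.3,0.03,0],"rotation":[0,0,0.78]},
    {"dp":[-0.29,0.08,0],"rotation":[0,0,0.78]},
    {"dp":[-0.28,0.11,0],"rotation":[0,0,0.78]},
    {"dp":[0,0,0],"rotation":[0,0,0]},
  ],
)

```text
t: 5.9
tool_pos: [0.5323, -0.2629, 0.1112]
tool_rot: [2.152, 2.288, 0.0]
contact_force: [0.3, -0.0, -0.5]
width: 0.333
grip_force: 30.2
```

```bash
python3 - <<'E'
from h import *
st(); im=capture("wrist"); cv2.imwrite("pics/w2.png",im)
p=camera_params("wrist"); np.save('w2.npy',np.r_[p['eye'],p['orientation']])
E
```

```text
5.9 [ 0.5323 -0.2629  0.1112] yaw 1.632 w 0.333 g 30.2 [ 0.3 -0.  -0.5] q [-0.51  0.55  1.84 -0.    0.76 -0.57]
```

View pics/w2.png

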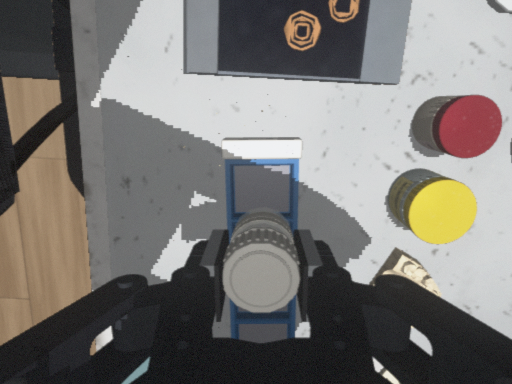

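The jar hangs upright between the fingers with its lid at (261,275). Pocket 0 spans about (232..293, 164..213), between the white end piece and the first divider.

```bash
python3 - <<'E'
from h import *
np.set_printoptions(precision=4,suppress=True)
p=np.load('w2.npy'); c=dict(camera_params("wrist"),eye=p[:3],orientation=p[3:]); print(p)
for uv,z in (((262,138),.017),((262,158),.014),((227,188),.014),((298,188),.014),((262,214),.014),((262,188),.004),((297,230),.014)): print(uv,atz("wrist",uv,z,c))
# lid of held jar, where it would be at lid height z
print('lid',atz("wrist",(261,275),.1112-.0176+.046,c))
plan([(.5332,-.264,.04,1.646),(.5332,-.264,.022,1.646)],step=.036)
E
```

```text
[ 0.528  -0.1974  0.2532  2.8785  0.0931  0.0112]
(262, 138) [ 0.5304 -0.2229  0.017 ]
(262, 158) [ 0.5313 -0.2373  0.014 ]
(227, 188) [ 0.5074 -0.261   0.014 ]
(298, 188) [ 0.5589 -0.2576  0.014 ]
(262, 214) [ 0.5341 -0.2792  0.014 ]
(262, 188) [ 0.533  -0.2619  0.004 ]
(297, 230) [ 0.5612 -0.2902  0.014 ]
lid [ 0.5321 -0.2601  0.1396]
{"dp":[-0.02, 0.01, 0.71],"rotation":[0.0, 0.0, -0.03]},
{"dp":[-0.02, 0.02, 0.71],"rotation":[0.0, 0.0, -0.04]},
   ## waypoint
{"dp":[0.0, 0.0, 0.36],"rotation":[0.0, 0.0, 0.0]},
   ## waypoint
```

Call:
drive_tool(
  series=[
    {"dp":[-0.02,0.02,0.71],"rotation":[0,0,-0.04]},
    {"dp":[0,0.02,0.71],"rotation":[0,0,-0.04]},
    {"dp":[0,0,0.34],"rotation":[0,0,0]},
    {"dp":[0,0,0],"rotation":[0,0,0]},
  ],
)

```text
t: 6.45
tool_pos: [0.5334, -0.2625, 0.0222]
tool_rot: [-2.133, -2.304, 0.0]
contact_force: [0.1, 0.4, -0.2]
width: 0.34
grip_force: 30.1
```

Call:
drive_tool(
  series=[
    {"dp":[0,0,0],"rotation":[0,0,0]},
    {"dp":[0,0,0],"rotation":[0,0,0]},
    {"dp":[0,0,0],"rotation":[0,0,0]},
  ],
  jaw=-0.3,
)

```text
t: 6.82
tool_pos: [0.5342, -0.2632, 0.0234]
tool_rot: [2.136, 2.303, 0.0]
contact_force: [0.9, -0.6, 0.0]
width: 0.646
grip_force: 0.0
```

Call:
drive_tool(
  series=[
    {"dp":[0,0,-0.6],"rotation":[0,0,0]},
    {"dp":[0,0,-0.6],"rotation":[0,0,0]},
    {"dp":[0,0,-0.7],"rotation":[0,0,0]},
  ],
)

```text
t: 7.2
tool_pos: [0.5337, -0.263, 0.1188]
tool_rot: [-2.136, -2.303, 0.0]
contact_force: [0.3, 0.5, 0.5]
width: 0.651
grip_force: 0.0
```

```bash
python3 - <<'E'
from h import *
st(); im=capture("wrist"); cv2.imwrite("pics/w3.png",im)
print('BROWN');plan([(.4325,-.008,.12,np.pi),(.4325,-.008,.06,np.pi),(.4325,-.008,.016,np.pi)],step=.045)
E
```

```text
7.2 [ 0.5337 -0.263   0.1188] yaw 1.646 w 0.651 g 0.0 [0.3 0.5 0.5] q [-0.51  0.54  1.83 -0.    0.78 -0.58]
BROWN
{"dp":[0.48, -0.15, 0.0],"rotation":[0.02, 0.02, -0.78]},
{"dp":[0.49, -0.09, 0.01],"rotation":[0.0, 0.0, -0.78]},
{"dp":[0.5, -0.02, 0.01],"rotation":[0.0, 0.0, -0.78]},
{"dp":[0.5, 0.06, 0.0],"rotation":[0.0, 0.0, -0.78]},
{"dp":[0.49, 0.11, 0.01],"rotation":[0.0, 0.0, -0.77]}
{"dp":[0.47, 0.19, 0.0],"rotation":[0.0, 0.0, -0.78]},
{"dp":[0.44, 0.24, 0.01],"rotation":[0.0, 0.0, -0.78]},
{"dp":[0.4, 0.3, 0.01],"rotation":[0.0, 0.0, -0.78]},
{"dp":[0.36, 0.35, 0.0],"rotation":[0.0, 0.0, -0.78]},
{"dp":[0.3, 0.4, 0.01],"rotation":[0.0, 0.0, -0.78]}
{"dp":[0.25, 0.44, 0.0],"rotation":[0.0, 0.0, -0.78]},
   ## waypoint
{"dp":[0.0, 0.0, 0.6],"rotation":[0.0, 0.0, 0.0]},
{"dp":[0.0, 0.0, 0.6],"rotation":[0.0, 0.0, 0.0]},
   ## waypoint
{"dp":[0.0, 0.0, 0.88],"rotation":[0.0, 0.0, 0.0]},
   ## waypoint
```

View pics/w3.png

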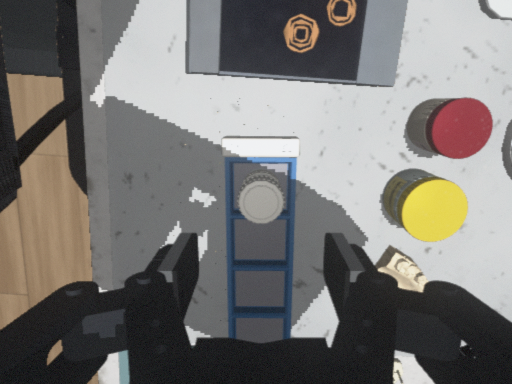

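The white jar stands upright in pocket 0, lid at (261,198). Next is brown.

Call:
drive_tool(
  series=[
    {"dp":[0.48,-0.15,0],"rotation":[0,0,-0.78]},
    {"dp":[0.49,-0.09,0],"rotation":[0,0,-0.78]},
    {"dp":[0.5,-0.02,0],"rotation":[0,0,-0.78]},
    {"dp":[0.5,0.06,0],"rotation":[0,0,-0.78]},
    {"dp":[0.49,0.11,0],"rotation":[0,0,-0.78]},
  ],
)

```text
t: 7.88
tool_pos: [0.4867, -0.1462, 0.118]
tool_rot: [1.238, 2.887, 0.0]
contact_force: [1.1, 0.3, 0.0]
width: 0.648
grip_force: 0.0
```

Call:
drive_tool(
  series=[
    {"dp":[0.47,0.19,0],"rotation":[0,0,-0.78]},
    {"dp":[0.44,0.24,0],"rotation":[0,0,-0.78]},
    {"dp":[0.4,0.3,0],"rotation":[0,0,-0.78]},
    {"dp":[0.36,0.35,0],"rotation":[0,0,-0.78]},
    {"dp":[0.3,0.4,0],"rotation":[0,0,-0.78]},
  ],
)

```text
t: 8.5
tool_pos: [0.4398, -0.0298, 0.118]
tool_rot: [0.204, 3.134, -0.0]
contact_force: [0.9, 0.0, -0.1]
width: 0.651
grip_force: 0.0
```

Call:
drive_tool(
  series=[
    {"dp":[0.25,0.44,0],"rotation":[0,0,-0.78]},
    {"dp":[0,0,0],"rotation":[0,0,0]},
  ],
)

```text
t: 8.75
tool_pos: [0.43, -0.006, 0.118]
tool_rot: [0.007, -3.141, -0.0]
contact_force: [0.0, -0.3, 0.2]
width: 0.651
grip_force: 0.0
```

```bash
python3 - <<'E'
from h import *
st(); plan([(.4325,-.008,.06,np.pi),(.4325,-.008,.016,np.pi)],step=.045)
E
```

```text
8.75 [ 0.43  -0.006  0.118] yaw -3.137 w 0.651 g 0.0 [ 0.  -0.3  0.2] q [-0.08  0.36  2.19  0.    0.59 -1.66]
{"dp":[-0.03, -0.02, 0.58],"rotation":[0.0, 0.0, 0.01]},
{"dp":[-0.02, -0.02, 0.58],"rotation":[0.0, 0.0, 0.02]},
   ## waypoint
{"dp":[0.0, 0.0, 0.88],"rotation":[0.0, 0.0, 0.0]},
   ## waypoint
```

Call:
drive_tool(
  series=[
    {"dp":[-0.03,-0.02,0.58],"rotation":[0,0,0.01]},
    {"dp":[-0.02,-0.02,0.58],"rotation":[0,0,0.02]},
    {"dp":[0,0,0.45],"rotation":[0,0,0]},
    {"dp":[0,0,0.45],"rotation":[0,0,0]},
    {"dp":[0,0,0],"rotation":[0,0,0]},
  ],
)

```text
t: 9.38
tool_pos: [0.4326, -0.0094, 0.0138]
tool_rot: [-0.008, -3.139, -0.0]
contact_force: [-0.6, 0.4, 0.1]
width: 0.651
grip_force: 0.0
```

Call:
drive_tool(
  series=[
    {"dp":[0,0,0],"rotation":[0,0,0]},
    {"dp":[0,0,0],"rotation":[0,0,0]},
    {"dp":[0,0,0],"rotation":[0,0,0]},
    {"dp":[0,0,0],"rotation":[0,0,0]},
  ],
  jaw=1,
)

```text
t: 9.88
tool_pos: [0.4338, -0.0091, 0.0155]
tool_rot: [0.005, 3.14, -0.0]
contact_force: [-0.6, -1.3, 9.7]
width: 0.333
grip_force: 29.7
```

Call:
drive_tool(
  series=[
    {"dp":[0,0,-0.65],"rotation":[0,0,0]},
    {"dp":[0,0,-0.65],"rotation":[0,0,0]},
    {"dp":[0,0,-0.65],"rotation":[0,0,0]},
    {"dp":[0,0,0],"rotation":[0,0,0]},
  ],
)

```text
t: 10.38
tool_pos: [0.4346, -0.009, 0.1145]
tool_rot: [0.005, 3.137, -0.001]
contact_force: [-1.2, 0.1, -0.5]
width: 0.339
grip_force: 30.4
```

```bash
python3 - <<'E'
from h import *
st(); plan([(.5429,-.3955,.115,1.646)],step=.045)
E
```

```text
10.38 [ 0.4346 -0.009   0.1145] yaw 3.138 w 0.339 g 30.4 [-1.2  0.1 -0.5] q [-0.09  0.37  2.19  0.    0.58 -1.66]
{"dp":[-0.2, -0.7, 0.0],"rotation":[0.0, 0.03, 0.78]},
{"dp":[-0.29, -0.67, 0.0],"rotation":[0.0, 0.0, 0.77]},
{"dp":[-0.38, -0.62, 0.0],"rotation":[0.0, 0.0, 0.78]},
{"dp":[-0.46, -0.57, 0.0],"rotation":[0.0, 0.0, 0.78]},
{"dp":[-0.54, -0.5, 0.0],"rotation":[0.0, 0.0, 0.78]}
{"dp":[-0.59, -0.42, -0.01],"rotation":[0.0, 0.0, 0.77]},
{"dp":[-0.65, -0.34, 0.0],"rotation":[0.0, 0.0, 0.78]},
{"dp":[-0.68, -0.24, 0.0],"rotation":[0.0, 0.0, 0.78]},
{"dp":[-0.72, -0.15, 0.0],"rotation":[0.0, 0.0, 0.78]},
{"dp":[-0.73, -0.06, 0.0],"rotation":[0.0, 0.0, 0.77]}
{"dp":[-0.73, 0.05, 0.0],"rotation":[0.0, 0.0, 0.78]},
   ## waypoint
```

Call:
drive_tool(
  series=[
    {"dp":[-0.2,-0.7,0],"rotation":[0,0,0.78]},
    {"dp":[-0.29,-0.67,0],"rotation":[0,0,0.78]},
    {"dp":[-0.38,-0.62,0],"rotation":[0,0,0.78]},
    {"dp":[-0.46,-0.57,0],"rotation":[0,0,0.78]},
    {"dp":[-0.54,-0.5,0],"rotation":[0,0,0.78]},
  ],
)

```text
t: 11.0
tool_pos: [0.482, -0.1859, 0.1114]
tool_rot: [-1.06, -2.956, -0.0]
contact_force: [0.2, 0.4, -0.6]
width: 0.335
grip_force: 30.4
```

Call:
drive_tool(
  series=[
    {"dp":[-0.59,-0.42,0],"rotation":[0,0,0.77]},
    {"dp":[-0.65,-0.34,0],"rotation":[0,0,0.78]},
    {"dp":[-0.68,-0.24,0],"rotation":[0,0,0.78]},
    {"dp":[-0.72,-0.15,0],"rotation":[0,0,0.78]},
    {"dp":[-0.73,-0.06,0],"rotation":[0,0,0.77]},
  ],
)

```text
t: 11.62
tool_pos: [0.5307, -0.3615, 0.1111]
tool_rot: [-1.982, -2.436, -0.0]
contact_force: [0.8, 0.8, -1.2]
width: 0.339
grip_force: 30.5
```

Call:
drive_tool(
  series=[
    {"dp":[-0.73,0.05,0],"rotation":[0,0,0.78]},
    {"dp":[0,0,0],"rotation":[0,0,0]},
    {"dp":[0,0,0],"rotation":[0,0,0]},
  ],
)

```text
t: 12.0
tool_pos: [0.5402, -0.395, 0.1112]
tool_rot: [-2.136, -2.301, 0.0]
contact_force: [0.4, 0.5, -0.1]
width: 0.34
grip_force: 30.5
```

```bash
python3 - <<'E'
from h import *
st(); p=camera_params("wrist");np.save('w4.npy',np.r_[p['eye'],p['orientation']])
im=capture("wrist"); cv2.imwrite("pics/w4.png",im)
plan([(.5429,-.3955,.04,1.646),(.5429,-.3955,.0205,1.646)],step=.04)
E
```

```text
12.0 [ 0.5402 -0.395   0.1112] yaw 1.645 w 0.34 g 30.5 [ 0.4  0.5 -0.1] q [-0.68  0.63  1.65  0.    0.86 -0.75]
{"dp":[-0.01, 0.03, 0.71],"rotation":[-0.01, -0.01, 0.0]},
{"dp":[-0.01, 0.02, 0.72],"rotation":[0.0, 0.0, 0.0]},
   ## waypoint
{"dp":[0.0, 0.0, 0.39],"rotation":[0.0, 0.0, 0.0]},
   ## waypoint
```

View pics/w4.png

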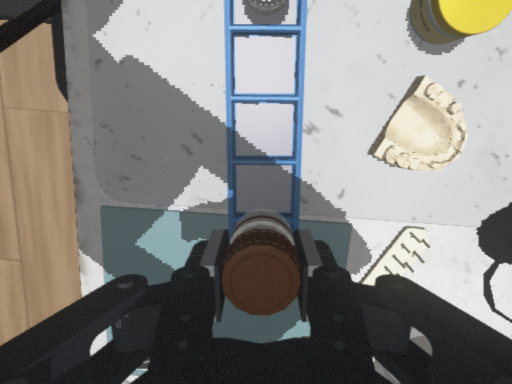

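The brown jar is held upright with its lid at (260,275). Divider lines are at rows 29, 98, 160 and 215, so pocket 3 lies between rows 160 and 215.

```bash
python3 - <<'E'
from h import *
np.set_printoptions(precision=4,suppress=True)
p=np.load('w4.npy'); c=dict(camera_params("wrist"),eye=p[:3],orientation=p[3:])
for uv,z in (((265,29),.014),((264,98),.014),((264,160),.014),((263,215),.014),((229,187),.014),((300,187),.014)): print(uv,atz("wrist",uv,z,c))
print('lid',atz("wrist",(260.5,275),.1112-.0155+.046,c))
E
```

```text
(265, 29) [ 0.535 -0.286  0.014]
(264, 98) [ 0.5377 -0.329   0.014 ]
(264, 160) [ 0.541  -0.3715  0.014 ]
(263, 215) [ 0.5434 -0.4127  0.014 ]
(229, 187) [ 0.5171 -0.3932  0.014 ]
(300, 187) [ 0.5686 -0.3893  0.014 ]
lid [ 0.5404 -0.3919  0.1417]
```

Call:
drive_tool(
  series=[
    {"dp":[-0.01,0.03,0.71],"rotation":[0,0,0]},
    {"dp":[-0.01,0.02,0.72],"rotation":[0,0,0]},
    {"dp":[0,0,0.38],"rotation":[0,0,0]},
    {"dp":[0,0,0],"rotation":[0,0,0]},
  ],
)

```text
t: 12.55
tool_pos: [0.5431, -0.3957, 0.0208]
tool_rot: [-2.136, -2.301, 0.0]
contact_force: [1.0, -0.2, -0.4]
width: 0.337
grip_force: 30.2
```

Call:
drive_tool(
  series=[
    {"dp":[0,0,0],"rotation":[0,0,0]},
    {"dp":[0,0,0],"rotation":[0,0,0]},
    {"dp":[0,0,0],"rotation":[0,0,0]},
  ],
  jaw=-0.3,
)

```text
t: 12.92
tool_pos: [0.5438, -0.3969, 0.0226]
tool_rot: [2.138, 2.301, 0.0]
contact_force: [0.6, -0.6, 0.0]
width: 0.655
grip_force: 0.0
```

Call:
drive_tool(
  series=[
    {"dp":[0,0,-0.7],"rotation":[0,0,0]},
    {"dp":[0,0,-0.7],"rotation":[0,0,0]},
    {"dp":[0,0,-0.7],"rotation":[0,0,0]},
  ],
)

```text
t: 13.3
tool_pos: [0.5435, -0.3967, 0.1282]
tool_rot: [2.138, 2.301, 0.0]
contact_force: [0.1, 0.1, 0.8]
width: 0.65
grip_force: 0.0
```

```bash
python3 - <<'E'
from h import *
st(); capture
cv2.imwrite("pics/w5.png",capture("wrist"))
plan([(.45,-.05,.15,np.pi),(.4535,.184,.15,np.pi)],step=.046)
E
```

```text
13.3 [ 0.5435 -0.3967  0.1282] yaw 1.644 w 0.65 g 0.0 [0.1 0.1 0.8] q [-0.68  0.62  1.63  0.    0.89 -0.75]
{"dp":[0.64, -0.13, -0.03],"rotation":[0.02, 0.02, -0.78]},
{"dp":[0.66, -0.03, -0.04],"rotation":[0.0, 0.01, -0.78]},
{"dp":[0.65, 0.05, -0.03],"rotation":[0.0, 0.0, -0.78]},
{"dp":[0.64, 0.14, -0.03],"rotation":[0.0, 0.0, -0.78]},
{"dp":[0.62, 0.22, -0.03],"rotation":[0.0, 0.0, -0.78]}
{"dp":[0.58, 0.31, -0.03],"rotation":[0.0, 0.0, -0.78]},
{"dp":[0.53, 0.38, -0.03],"rotation":[0.01, 0.0, -0.78]},
{"dp":[0.48, 0.46, -0.03],"rotation":[0.0, 0.0, -0.78]},
{"dp":[0.41, 0.51, -0.03],"rotation":[0.0, 0.0, -0.78]},
{"dp":[0.34, 0.56, -0.03],"rotation":[0.0, 0.0, -0.78]}
{"dp":[0.25, 0.6, -0.03],"rotation":[0.0, 0.0, -0.78]},
   ## waypoint
{"dp":[-0.01, 0.78, 0.0],"rotation":[0.0, 0.0, 0.0]},
{"dp":[-0.01, 0.78, 0.0],"rotation":[0.0, 0.0, 0.0]},
{"dp":[-0.01, 0.78, 0.0],"rotation":[0.0, 0.0, 0.0]},
{"dp":[-0.01, 0.78, 0.0],"rotation":[0.0, 0.0, 0.0]},
{"dp":[-0.02, 0.78, 0.0],"rotation":[0.0, 0.0, 0.0]}
{"dp":[-0.01, 0.78, 0.0],"rotation":[0.0, 0.0, 0.0]},
   ## waypoint
```

Call:
drive_tool(
  series=[
    {"dp":[0.64,-0.13,-0.03],"rotation":[0,0,-0.78]},
    {"dp":[0.66,-0.03,-0.04],"rotation":[0,0,-0.78]},
    {"dp":[0.65,0.05,-0.03],"rotation":[0,0,-0.78]},
    {"dp":[0.64,0.14,-0.03],"rotation":[0,0,-0.78]},
    {"dp":[0.62,0.22,-0.03],"rotation":[0,0,-0.78]},
  ],
)

```text
t: 13.98
tool_pos: [0.4998, -0.2377, 0.1352]
tool_rot: [1.241, 2.885, -0.0]
contact_force: [-0.3, 0.1, -0.1]
width: 0.652
grip_force: 0.0
```

Call:
drive_tool(
  series=[
    {"dp":[0.58,0.31,-0.03],"rotation":[0,0,-0.78]},
    {"dp":[0.53,0.38,-0.03],"rotation":[0,0,-0.78]},
    {"dp":[0.48,0.46,-0.03],"rotation":[0,0,-0.78]},
    {"dp":[0.41,0.51,-0.03],"rotation":[0,0,-0.78]},
    {"dp":[0.34,0.56,-0.03],"rotation":[0,0,-0.78]},
  ],
)

```text
t: 14.6
tool_pos: [0.4566, -0.0793, 0.1427]
tool_rot: [0.207, 3.134, -0.0]
contact_force: [1.0, -0.0, 0.2]
width: 0.647
grip_force: 0.0
```

Call:
drive_tool(
  series=[
    {"dp":[0.25,0.6,-0.03],"rotation":[0,0,-0.78]},
    {"dp":[0.02,0.78,0],"rotation":[0,0,0]},
    {"dp":[0.02,0.78,0],"rotation":[0,0,0]},
    {"dp":[0.02,0.78,0],"rotation":[0,0,0]},
    {"dp":[0,0,0],"rotation":[0,0,0]},
  ],
)

```text
t: 15.22
tool_pos: [0.4454, 0.0702, 0.1441]
tool_rot: [-0.005, 3.141, 0.0]
contact_force: [0.5, 0.5, -0.4]
width: 0.65
grip_force: 0.0
```

```bash
python3 - <<'E'
from h import *
st(); p=camera_params("wrist");np.save('w6.npy',np.r_[p['eye'],p['orientation']])
a=cv2.imread("pics/w5.png"); b=capture("wrist"); cv2.imwrite("pics/w6.png",b)
o=np.hstack([b,a[:,150:400]]); cv2.imwrite("pics/w6b.png",o)
plan([(.4535,.184,.15,np.pi)],step=.046)
E
```

```text
15.22 [0.4454 0.0702 0.1441] yaw -3.139 w 0.65 g 0.0 [ 0.5  0.5 -0.4] q [ 0.09  0.33  2.13  0.    0.68 -1.49]
{"dp":[-0.06, 0.77, -0.04],"rotation":[0.0, 0.0, 0.0]},
{"dp":[-0.05, 0.76, -0.04],"rotation":[0.0, 0.0, 0.01]},
{"dp":[-0.06, 0.77, -0.04],"rotation":[0.0, 0.0, 0.0]},
   ## waypoint
```

View pics/w6b.png

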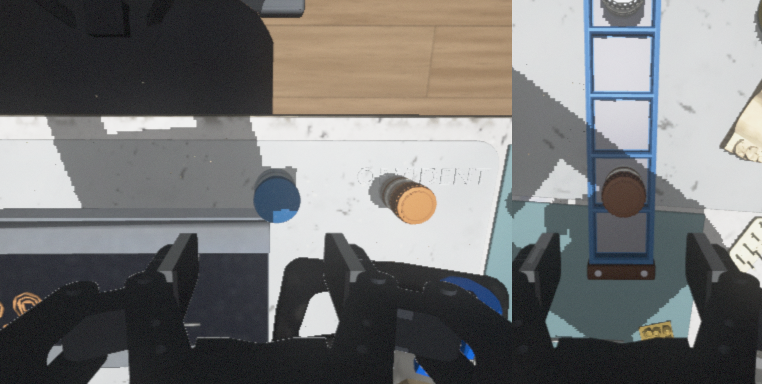

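Brown stands upright in pocket 3 (right panel). In the left panel the tan lid is at (417,204) and the blue jar's lid at (277,200).

```bash
python3 - <<'E'
from h import *
np.set_printoptions(precision=4,suppress=True)
p=np.load('w6.npy'); c=dict(camera_params("wrist"),eye=p[:3],orientation=p[3:])
print('tan',atz("wrist",(417,204),.046,c),tri(ray("wrist",(417,204),c),ray("top",((437.5)/5-.5+95,258.5/5-.5+160))))
print('blue',atz("wrist",(277,200),.042,c)); print('artic base front',atz("wrist",(330,258),.01,c),atz("wrist",(460,278),.08,c))
plan([(.445,.184,.11,np.pi),(.4535,.184,.06,np.pi),(.4535,.184,.0155,np.pi)],step=.046)
E
```

```text
tan [0.4546 0.1854 0.046 ] (array([0.455 , 0.1841, 0.0473]), np.float64(0.002130562459987468))
blue [0.4531 0.082  0.042 ]
artic base front [0.5162 0.1316 0.01  ] [0.4963 0.2044 0.08  ]
{"dp":[0.0, 0.77, 0.23],"rotation":[0.0, 0.0, 0.0]},
{"dp":[0.0, 0.76, 0.22],"rotation":[0.0, 0.0, 0.01]},
{"dp":[0.01, 0.77, 0.23],"rotation":[0.0, 0.0, 0.0]},
   ## waypoint
{"dp":[-0.09, 0.0, 0.5],"rotation":[0.0, 0.0, 0.0]},
{"dp":[-0.08, 0.0, 0.5],"rotation":[0.0, 0.0, 0.0]},
   ## waypoint
{"dp":[0.0, 0.0, 0.89],"rotation":[0.0, 0.0, 0.0]},
   ## waypoint
```

Call:
drive_tool(
  series=[
    {"dp":[0,0.77,0.23],"rotation":[0,0,0]},
    {"dp":[0,0.76,0.22],"rotation":[0,0,0]},
    {"dp":[0,0.77,0.23],"rotation":[0,0,0]},
    {"dp":[-0.08,0,0.5],"rotation":[0,0,0]},
    {"dp":[-0.06,0,0.5],"rotation":[0,0,0]},
  ],
)

```text
t: 15.9
tool_pos: [0.453, 0.1829, 0.0593]
tool_rot: [-0.001, 3.141, 0.0]
contact_force: [0.6, 0.8, 0.1]
width: 0.647
grip_force: 0.0
```

Call:
drive_tool(
  series=[
    {"dp":[0,0,0.45],"rotation":[0,0,0]},
    {"dp":[0,0,0.44],"rotation":[0,0,0]},
    {"dp":[0,0,0],"rotation":[0,0,0]},
  ],
)

```text
t: 16.27
tool_pos: [0.4518, 0.1821, 0.0143]
tool_rot: [-0.001, -3.139, 0.001]
contact_force: [-0.1, -0.1, 0.2]
width: 0.648
grip_force: 0.0
```

Call:
drive_tool(
  series=[
    {"dp":[0,0,0],"rotation":[0,0,0]},
    {"dp":[0,0,0],"rotation":[0,0,0]},
    {"dp":[0,0,0],"rotation":[0,0,0]},
    {"dp":[0,0,0],"rotation":[0,0,0]},
  ],
  jaw=1,
)

```text
t: 16.77
tool_pos: [0.453, 0.1833, 0.0161]
tool_rot: [-0.0, 3.14, 0.001]
contact_force: [-0.3, -3.1, 9.4]
width: 0.34
grip_force: 29.6
```

Call:
drive_tool(
  series=[
    {"dp":[0,0,-0.5],"rotation":[0,0,0]},
    {"dp":[0.05,0,-0.65],"rotation":[0,0,0]},
    {"dp":[0.05,0,-0.75],"rotation":[0,0,0]},
    {"dp":[0,0,0],"rotation":[0,0,0]},
  ],
)

```text
t: 17.27
tool_pos: [0.4488, 0.1838, 0.1129]
tool_rot: [-0.001, 3.137, 0.002]
contact_force: [0.3, 0.4, -0.3]
width: 0.337
grip_force: 30.5
```

```bash
python3 - <<'E'
from h import *
st(); plan([(.45,-.0,.115,np.pi),(.5395,-.350,.115,1.646)],step=.046)
E
```

```text
17.27 [0.4488 0.1838 0.1129] yaw -3.141 w 0.337 g 30.5 [ 0.3  0.4 -0.3] q [ 0.33  0.42  2.08  0.    0.63 -1.25]
{"dp":[-0.01, -0.92, -0.01],"rotation":[0.01, 0.03, 0.0]},
{"dp":[0.0, -0.92, -0.01],"rotation":[0.0, 0.0, 0.0]},
{"dp":[-0.01, -0.92, -0.01],"rotation":[0.0, 0.0, 0.0]},
{"dp":[0.0, -0.92, -0.01],"rotation":[0.0, 0.0, 0.0]},
   ## waypoint
{"dp":[-0.16, -0.64, 0.0],"rotation":[0.0, 0.0, 0.78]},
{"dp":[-0.25, -0.6, 0.0],"rotation":[0.0, 0.0, 0.78]},
{"dp":[-0.33, -0.57, 0.0],"rotation":[0.0, 0.0, 0.78]},
{"dp":[-0.4, -0.52, 0.0],"rotation":[0.0, 0.0, 0.78]},
{"dp":[-0.47, -0.46, 0.0],"rotation":[0.0, 0.0, 0.78]}
{"dp":[-0.53, -0.39, 0.0],"rotation":[0.0, 0.0, 0.78]},
{"dp":[-0.57, -0.32, 0.0],"rotation":[0.0, 0.0, 0.78]},
{"dp":[-0.62, -0.24, 0.0],"rotation":[0.0, 0.0, 0.77]},
{"dp":[-0.63, -0.15, 0.0],"rotation":[0.0, 0.0, 0.78]},
{"dp":[-0.66, -0.06, 0.0],"rotation":[0.0, 0.0, 0.78]}
{"dp":[-0.65, 0.02, 0.0],"rotation":[0.0, 0.0, 0.78]},
   ## waypoint
```

Call:
drive_tool(
  series=[
    {"dp":[0,-0.92,0],"rotation":[0,0,0]},
    {"dp":[0,-0.92,0],"rotation":[0,0,0]},
    {"dp":[0,-0.92,0],"rotation":[0,0,0]},
    {"dp":[0,-0.92,0],"rotation":[0,0,0]},
    {"dp":[-0.16,-0.64,0],"rotation":[0,0,0.78]},
  ],
)

```text
t: 17.9
tool_pos: [0.4545, -0.0344, 0.1097]
tool_rot: [-0.218, -3.133, -0.0]
contact_force: [0.8, 0.2, -1.2]
width: 0.338
grip_force: 30.5
```

Call:
drive_tool(
  series=[
    {"dp":[-0.25,-0.6,0],"rotation":[0,0,0.78]},
    {"dp":[-0.33,-0.57,0],"rotation":[0,0,0.78]},
    {"dp":[-0.4,-0.52,0],"rotation":[0,0,0.78]},
    {"dp":[-0.47,-0.46,0],"rotation":[0,0,0.78]},
    {"dp":[-0.53,-0.39,0],"rotation":[0,0,0.78]},
  ],
)

```text
t: 18.52
tool_pos: [0.4963, -0.1925, 0.1096]
tool_rot: [-1.254, -2.88, -0.0]
contact_force: [0.3, 0.4, 0.0]
width: 0.344
grip_force: 30.5
```

Call:
drive_tool(
  series=[
    {"dp":[-0.57,-0.32,0],"rotation":[0,0,0.78]},
    {"dp":[-0.62,-0.24,0],"rotation":[0,0,0.77]},
    {"dp":[-0.63,-0.15,0],"rotation":[0,0,0.78]},
    {"dp":[-0.66,-0.06,0],"rotation":[0,0,0.78]},
    {"dp":[-0.65,0.02,0],"rotation":[0,0,0.78]},
  ],
)

```text
t: 19.15
tool_pos: [0.5366, -0.3513, 0.1093]
tool_rot: [-2.141, -2.298, 0.0]
contact_force: [0.0, 1.1, -0.8]
width: 0.341
grip_force: 30.5
```

Call:
drive_tool(
  series=[
    {"dp":[0,0,0],"rotation":[0,0,0]},
    {"dp":[0,0,0],"rotation":[0,0,0]},
  ],
)

```text
t: 19.4
tool_pos: [0.5361, -0.3498, 0.1094]
tool_rot: [-2.134, -2.304, 0.0]
contact_force: [-0.8, 0.2, -0.9]
width: 0.339
grip_force: 30.5
```

```bash
python3 - <<'E'
from h import *
st(); cv2.imwrite("pics/w7.png",capture("wrist"))
plan([(.5395,-.350,.04,1.646),(.5395,-.350,.0205,1.646)],step=.04)
E
```

```text
19.4 [ 0.5361 -0.3498  0.1094] yaw 1.647 w 0.339 g 30.5 [-0.8  0.2 -0.9] q [-0.63  0.6   1.72  0.    0.82 -0.7 ]
{"dp":[-0.01, 0.03, 0.7],"rotation":[-0.01, -0.01, 0.0]},
{"dp":[-0.01, 0.04, 0.69],"rotation":[0.0, 0.0, 0.01]},
   ## waypoint
{"dp":[0.0, -0.01, 0.39],"rotation":[0.0, 0.0, 0.0]},
   ## waypoint
```

Call:
drive_tool(
  series=[
    {"dp":[-0.01,0.03,0.7],"rotation":[0,0,0]},
    {"dp":[-0.01,0.04,0.69],"rotation":[0,0,0]},
    {"dp":[0,0,0.38],"rotation":[0,0,0]},
    {"dp":[0,0,0],"rotation":[0,0,0]},
  ],
)

```text
t: 19.95
tool_pos: [0.5399, -0.3503, 0.0209]
tool_rot: [-2.134, -2.303, 0.0]
contact_force: [0.2, 0.6, 0.4]
width: 0.335
grip_force: 30.9
```

Call:
drive_tool(
  series=[
    {"dp":[0,0,0],"rotation":[0,0,0]},
    {"dp":[0,0,0],"rotation":[0,0,0]},
    {"dp":[0,0,0],"rotation":[0,0,0]},
  ],
  jaw=-0.3,
)

```text
t: 20.32
tool_pos: [0.5406, -0.3515, 0.0226]
tool_rot: [2.136, 2.303, 0.0]
contact_force: [-0.1, 0.2, 0.3]
width: 0.651
grip_force: 0.0
```

Call:
drive_tool(
  series=[
    {"dp":[0,0,-0.7],"rotation":[0,0,0]},
    {"dp":[0,0,-0.7],"rotation":[0,0,0]},
    {"dp":[0,0,-0.7],"rotation":[0,0,0]},
    {"dp":[0,0,-0.2],"rotation":[0,0,0]},
  ],
)

```text
t: 20.82
tool_pos: [0.5413, -0.352, 0.1394]
tool_rot: [2.134, 2.301, 0.001]
contact_force: [0.3, -0.2, -0.3]
width: 0.653
grip_force: 0.0
```

```bash
python3 - <<'E'
from h import *
st(); cv2.imwrite("pics/w8.png",capture("wrist"))
plan([(.445,-.05,.15,np.pi),(.445,.2,.15,np.pi)],step=.047)
E
```

```text
20.82 [ 0.5413 -0.352   0.1394] yaw 1.646 w 0.653 g 0.0 [ 0.3 -0.2 -0.3] q [-0.62  0.57  1.69 -0.    0.87 -0.7 ]
{"dp":[0.56, -0.13, -0.02],"rotation":[0.01, 0.01, -0.78]},
{"dp":[0.57, -0.06, -0.02],"rotation":[0.0, 0.0, -0.78]},
{"dp":[0.58, 0.02, -0.02],"rotation":[0.0, 0.0, -0.78]},
{"dp":[0.57, 0.1, -0.02],"rotation":[0.0, 0.01, -0.78]},
{"dp":[0.54, 0.18, -0.02],"rotation":[0.0, 0.0, -0.78]}
{"dp":[0.52, 0.25, -0.02],"rotation":[0.0, 0.0, -0.77]},
{"dp":[0.49, 0.32, -0.02],"rotation":[0.0, 0.0, -0.78]},
{"dp":[0.43, 0.38, -0.01],"rotation":[0.0, 0.0, -0.78]},
{"dp":[0.38, 0.43, -0.02],"rotation":[0.0, 0.0, -0.78]},
{"dp":[0.32, 0.48, -0.02],"rotation":[0.01, 0.0, -0.78]}
{"dp":[0.24, 0.52, -0.02],"rotation":[0.0, 0.0, -0.78]},
   ## waypoint
{"dp":[0.0, 0.83, 0.0],"rotation":[0.0, 0.0, 0.0]},
{"dp":[0.0, 0.84, 0.0],"rotation":[0.0, 0.0, 0.0]},
{"dp":[0.0, 0.83, 0.0],"rotation":[0.0, 0.0, 0.0]},
{"dp":[0.0, 0.83, 0.0],"rotation":[0.0, 0.0, 0.0]},
{"dp":[0.0, 0.84, 0.0],"rotation":[0.0, 0.0, 0.0]}
{"dp":[0.0, 0.83, -0.01],"rotation":[0.0, 0.0, 0.0]},
   ## waypoint
```

View pics/w8.png

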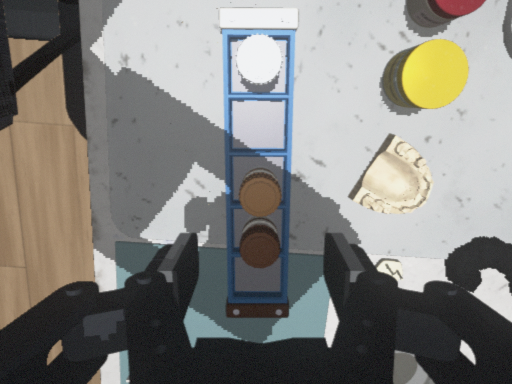

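Tan is in pocket 2 (lid at (260,195)), brown in pocket 3, white in pocket 0, all upright. Next is cream.

Call:
drive_tool(
  series=[
    {"dp":[0.56,-0.13,-0.02],"rotation":[0,0,-0.78]},
    {"dp":[0.57,-0.06,-0.02],"rotation":[0,0,-0.78]},
    {"dp":[0.58,0.02,-0.02],"rotation":[0,0,-0.78]},
    {"dp":[0.57,0.1,-0.02],"rotation":[0,0,-0.78]},
    {"dp":[0.54,0.18,-0.02],"rotation":[0,0,-0.78]},
  ],
)

```text
t: 21.5
tool_pos: [0.4957, -0.2131, 0.1408]
tool_rot: [-1.238, -2.886, -0.0]
contact_force: [0.7, 0.0, 0.0]
width: 0.653
grip_force: 0.0
```

Call:
drive_tool(
  series=[
    {"dp":[0.52,0.25,-0.02],"rotation":[0,0,-0.78]},
    {"dp":[0.49,0.32,-0.02],"rotation":[0,0,-0.78]},
    {"dp":[0.43,0.38,-0.02],"rotation":[0,0,-0.78]},
    {"dp":[0.38,0.43,-0.02],"rotation":[0,0,-0.78]},
    {"dp":[0.32,0.48,-0.02],"rotation":[0,0,-0.78]},
  ],
)

```text
t: 22.12
tool_pos: [0.4514, -0.0759, 0.146]
tool_rot: [-0.204, -3.134, -0.0]
contact_force: [-0.1, -0.3, -0.1]
width: 0.651
grip_force: 0.0
```

Call:
drive_tool(
  series=[
    {"dp":[0.24,0.52,-0.02],"rotation":[0,0,-0.78]},
    {"dp":[0,0.83,0],"rotation":[0,0,0]},
    {"dp":[0,0.83,0],"rotation":[0,0,0]},
    {"dp":[0,0.83,0],"rotation":[0,0,0]},
    {"dp":[0,0.83,0],"rotation":[0,0,0]},
  ],
)

```text
t: 22.75
tool_pos: [0.443, 0.1178, 0.147]
tool_rot: [0.003, -3.14, 0.0]
contact_force: [1.1, 0.2, -0.0]
width: 0.653
grip_force: 0.0
```

Call:
drive_tool(
  series=[
    {"dp":[0,0.83,0],"rotation":[0,0,0]},
    {"dp":[0,0.83,0],"rotation":[0,0,0]},
    {"dp":[0,0,0],"rotation":[0,0,0]},
  ],
)

```text
t: 23.12
tool_pos: [0.443, 0.2016, 0.147]
tool_rot: [0.008, -3.141, 0.0]
contact_force: [-0.9, -0.1, 0.5]
width: 0.652
grip_force: 0.0
```

```bash
python3 - <<'E'
from h import *
st(); p=camera_params("wrist");np.save('w9.npy',np.r_[p['eye'],p['orientation']])
cv2.imwrite("pics/w9.png",capture("wrist"))
plan([(.462,.305,.12,np.pi),(.462,.305,.06,np.pi),(.462,.305,.016,np.pi)],step=.047)
E
```

```text
23.12 [0.443  0.2016 0.147 ] yaw -3.137 w 0.652 g 0.0 [-0.9 -0.1  0.5] q [ 0.36  0.37  2.05  0.    0.72 -1.21]
{"dp":[-0.13, 0.7, 0.18],"rotation":[0.0, -0.01, 0.01]},
{"dp":[-0.13, 0.7, 0.18],"rotation":[0.0, 0.0, 0.01]},
{"dp":[-0.13, 0.69, 0.18],"rotation":[0.0, 0.0, 0.0]},
   ## waypoint
{"dp":[0.0, 0.0, 0.6],"rotation":[0.0, 0.0, 0.0]},
{"dp":[0.0, 0.0, 0.6],"rotation":[0.0, 0.0, 0.0]},
   ## waypoint
{"dp":[0.0, 0.0, 0.88],"rotation":[0.0, 0.0, 0.0]},
   ## waypoint
```

View pics/w9.png

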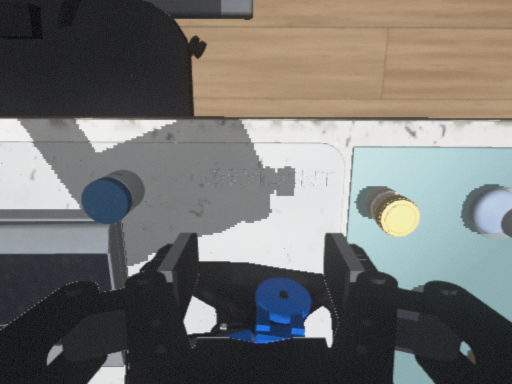

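Cream's lid is at (399,217), and the blue jar's lid is at (107,200), undisturbed.

```bash
python3 - <<'E'
from h import *
np.set_printoptions(precision=4,suppress=True)
p=np.load('w9.npy'); c=dict(camera_params("wrist"),eye=p[:3],orientation=p[3:])
print('cream',atz("wrist",(399,217),.046,c),tri(ray("wrist",(399,217),c),ray("top",((225.5)/5-.5+95,247.5/5-.5+160))))
print('blue',atz("wrist",(107,200),.042,c))
print('frame left end', atz("wrist",(335,285),.05,c))
E
```

```text
cream [0.4632 0.3059 0.046 ] (array([0.4637, 0.3054, 0.0453]), np.float64(0.0015441760768187568))
blue [0.4522 0.0847 0.042 ]
frame left end [0.5185 0.26   0.05  ]
```

Call:
drive_tool(
  series=[
    {"dp":[-0.12,0.7,0.18],"rotation":[0,0,0]},
    {"dp":[-0.12,0.7,0.18],"rotation":[0,0,0]},
    {"dp":[-0.12,0.69,0.18],"rotation":[0,0,0]},
    {"dp":[0,0,0.6],"rotation":[0,0,0]},
    {"dp":[0,0,0.6],"rotation":[0,0,0]},
  ],
)

```text
t: 23.8
tool_pos: [0.4613, 0.3032, 0.0596]
tool_rot: [0.003, -3.141, 0.001]
contact_force: [-0.0, -0.2, 0.3]
width: 0.648
grip_force: 0.0
```

Call:
drive_tool(
  series=[
    {"dp":[0,0,0.44],"rotation":[0,0,0]},
    {"dp":[0,0,0.44],"rotation":[0,0,0]},
    {"dp":[0,0,0],"rotation":[0,0,0]},
  ],
)

```text
t: 24.18
tool_pos: [0.4602, 0.3022, 0.0152]
tool_rot: [0.001, -3.138, 0.003]
contact_force: [-0.2, -0.2, -0.1]
width: 0.65
grip_force: 0.0
```

Call:
drive_tool(
  series=[
    {"dp":[0,0,0],"rotation":[0,0,0]},
    {"dp":[0,0,0],"rotation":[0,0,0]},
    {"dp":[0,0,0],"rotation":[0,0,0]},
    {"dp":[0,0,0],"rotation":[0,0,0]},
  ],
  jaw=1,
)

```text
t: 24.68
tool_pos: [0.4618, 0.3043, 0.0175]
tool_rot: [-0.003, 3.14, 0.001]
contact_force: [0.5, -2.0, 7.7]
width: 0.338
grip_force: 29.8
```

Call:
drive_tool(
  series=[
    {"dp":[0,0,-0.5],"rotation":[0,0,0]},
    {"dp":[0.05,0,-0.65],"rotation":[0,0,0]},
    {"dp":[0.1,0,-0.75],"rotation":[0,0,0]},
    {"dp":[0.1,0,0],"rotation":[0,0,0]},
    {"dp":[0,0,0],"rotation":[0,0,0]},
  ],
)

```text
t: 25.3
tool_pos: [0.4483, 0.3039, 0.1116]
tool_rot: [0.003, -3.141, 0.0]
contact_force: [0.4, -0.0, -0.5]
width: 0.335
grip_force: 30.2
```

```bash
python3 - <<'E'
from h import *
st(); plan([(.448,.06,.115,np.pi),(.5362,-.306,.115,1.646)],step=.047)
E
```

```text
25.3 [0.4483 0.3039 0.1116] yaw -3.139 w 0.335 g 30.2 [ 0.4 -0.  -0.5] q [ 0.54  0.49  1.96  0.    0.7  -1.03]
{"dp":[0.0, -0.81, -0.01],"rotation":[0.0, 0.0, 0.0]},
{"dp":[0.01, -0.82, -0.01],"rotation":[0.0, 0.0, 0.0]},
{"dp":[0.0, -0.81, -0.01],"rotation":[0.0, 0.0, 0.01]},
{"dp":[0.0, -0.81, -0.01],"rotation":[0.0, 0.0, 0.0]},
{"dp":[0.0, -0.82, -0.02],"rotation":[0.0, 0.0, 0.0]}
{"dp":[0.0, -0.81, -0.01],"rotation":[0.0, 0.0, 0.0]},
   ## waypoint
{"dp":[-0.16, -0.67, 0.0],"rotation":[0.0, 0.0, 0.78]},
{"dp":[-0.25, -0.63, 0.0],"rotation":[0.0, 0.0, 0.78]},
{"dp":[-0.33, -0.6, 0.0],"rotation":[0.0, 0.0, 0.78]},
{"dp":[-0.41, -0.55, 0.0],"rotation":[0.0, 0.0, 0.78]},
{"dp":[-0.48, -0.48, 0.0],"rotation":[0.0, 0.0, 0.78]}
{"dp":[-0.55, -0.42, 0.0],"rotation":[0.0, 0.0, 0.78]},
{"dp":[-0.59, -0.34, 0.0],"rotation":[0.0, 0.0, 0.78]},
{"dp":[-0.64, -0.25, 0.0],"rotation":[0.0, 0.0, 0.77]},
{"dp":[-0.66, -0.17, 0.0],"rotation":[0.0, 0.0, 0.78]},
{"dp":[-0.68, -0.08, 0.0],"rotation":[0.0, 0.0, 0.78]}
{"dp":[-0.69, 0.02, 0.0],"rotation":[0.0, 0.0, 0.78]},
   ## waypoint
```

Call:
drive_tool(
  series=[
    {"dp":[0,-0.81,-0.01],"rotation":[0,0,0]},
    {"dp":[0,-0.81,-0.01],"rotation":[0,0,0]},
    {"dp":[0,-0.81,-0.01],"rotation":[0,0,0]},
    {"dp":[0,-0.81,-0.01],"rotation":[0,0,0]},
    {"dp":[0,-0.82,-0.02],"rotation":[0,0,0]},
  ],
)

```text
t: 25.92
tool_pos: [0.4486, 0.0997, 0.1138]
tool_rot: [0.003, -3.14, 0.0]
contact_force: [0.9, -0.1, 0.7]
width: 0.338
grip_force: 30.2
```

Call:
drive_tool(
  series=[
    {"dp":[0,-0.81,-0.01],"rotation":[0,0,0]},
    {"dp":[-0.16,-0.67,0],"rotation":[0,0,0.78]},
    {"dp":[-0.25,-0.63,0],"rotation":[0,0,0.78]},
    {"dp":[-0.33,-0.6,0],"rotation":[0,0,0.78]},
    {"dp":[-0.41,-0.55,0],"rotation":[0,0,0.78]},
  ],
)

```text
t: 26.55
tool_pos: [0.4809, -0.0736, 0.1142]
tool_rot: [-0.848, -3.023, 0.0]
contact_force: [1.1, -0.0, -0.1]
width: 0.333
grip_force: 30.1
```

Call:
drive_tool(
  series=[
    {"dp":[-0.48,-0.48,0],"rotation":[0,0,0.78]},
    {"dp":[-0.55,-0.42,0],"rotation":[0,0,0.78]},
    {"dp":[-0.59,-0.34,0],"rotation":[0,0,0.78]},
    {"dp":[-0.64,-0.25,0],"rotation":[0,0,0.77]},
    {"dp":[-0.66,-0.17,0],"rotation":[0,0,0.78]},
  ],
)

```text
t: 27.18
tool_pos: [0.5215, -0.2396, 0.1139]
tool_rot: [-1.806, -2.568, 0.0]
contact_force: [-0.6, -0.2, 0.2]
width: 0.339
grip_force: 30.2
```

Call:
drive_tool(
  series=[
    {"dp":[-0.68,-0.08,0],"rotation":[0,0,0.78]},
    {"dp":[-0.69,0.02,0],"rotation":[0,0,0.78]},
    {"dp":[0,0,0],"rotation":[0,0,0]},
    {"dp":[0,0,0],"rotation":[0,0,0]},
  ],
)

```text
t: 27.68
tool_pos: [0.5372, -0.3047, 0.1141]
tool_rot: [-2.131, -2.305, 0.0]
contact_force: [-0.4, 0.7, -0.0]
width: 0.341
grip_force: 30.2
```

```bash
python3 - <<'E'
from h import *
st(); plan([(.5364,-.306,.04,1.646),(.5364,-.306,.0218,1.646)],step=.04)
E
```

```text
27.68 [ 0.5372 -0.3047  0.1141] yaw 1.649 w 0.341 g 30.2 [-0.4  0.7 -0. ] q [-0.57  0.57  1.77  0.    0.8  -0.64]
{"dp":[-0.01, -0.01, 0.74],"rotation":[-0.01, -0.01, 0.01]},
{"dp":[-0.01, -0.01, 0.74],"rotation":[0.0, 0.0, 0.01]},
   ## waypoint
{"dp":[0.0, 0.0, 0.37],"rotation":[0.0, 0.0, 0.0]},
   ## waypoint
```

Call:
drive_tool(
  series=[
    {"dp":[-0.01,-0.01,0.74],"rotation":[0,0,0]},
    {"dp":[-0.01,-0.01,0.74],"rotation":[0,0,0]},
    {"dp":[0,0,0.36],"rotation":[0,0,0]},
    {"dp":[0,0,0],"rotation":[0,0,0]},
  ],
)

```text
t: 28.18
tool_pos: [0.5366, -0.3056, 0.0224]
tool_rot: [-2.132, -2.305, 0.001]
contact_force: [-0.0, 0.6, -0.3]
width: 0.341
grip_force: 30.4
```

Call:
drive_tool(
  series=[
    {"dp":[0,0,0],"rotation":[0,0,0]},
    {"dp":[0,0,0],"rotation":[0,0,0]},
    {"dp":[0,0,0],"rotation":[0,0,0]},
  ],
  jaw=-0.3,
)

```text
t: 28.55
tool_pos: [0.5375, -0.3068, 0.0241]
tool_rot: [2.134, 2.305, 0.0]
contact_force: [-0.6, -1.9, -0.7]
width: 0.652
grip_force: 0.0
```

Call:
drive_tool(
  series=[
    {"dp":[0,0,-0.7],"rotation":[0,0,0]},
    {"dp":[0,0,-0.7],"rotation":[0,0,0]},
    {"dp":[0,0,-0.7],"rotation":[0,0,0]},
    {"dp":[0,0,-0.3],"rotation":[0,0,0]},
  ],
)

```text
t: 29.05
tool_pos: [0.5379, -0.3071, 0.1456]
tool_rot: [2.132, 2.303, 0.001]
contact_force: [0.0, -0.1, 0.2]
width: 0.652
grip_force: 0.0
```

```bash
python3 - <<'E'
from h import *
st(); cv2.imwrite("pics/w10.png",capture("wrist"))
plan([(.448,.05,.15,np.pi),(.448,.35,.15,np.pi)],step=.047)
E
```

```text
29.05 [ 0.5379 -0.3071  0.1456] yaw 1.648 w 0.652 g 0.0 [ 0.  -0.1  0.2] q [-0.57  0.53  1.75  0.    0.86 -0.64]
{"dp":[0.66, -0.11, -0.01],"rotation":[0.02, 0.01, -0.78]},
{"dp":[0.67, -0.03, -0.01],"rotation":[0.0, 0.0, -0.78]},
{"dp":[0.67, 0.07, 0.0],"rotation":[0.0, 0.0, -0.77]},
{"dp":[0.65, 0.16, -0.01],"rotation":[-0.01, 0.0, -0.78]},
{"dp":[0.62, 0.24, -0.01],"rotation":[0.0, 0.0, -0.78]}
{"dp":[0.59, 0.33, 0.0],"rotation":[0.0, 0.0, -0.78]},
{"dp":[0.53, 0.4, -0.01],"rotation":[0.0, 0.0, -0.78]},
{"dp":[0.48, 0.47, -0.01],"rotation":[0.0, 0.0, -0.77]},
{"dp":[0.41, 0.53, 0.0],"rotation":[0.0, 0.01, -0.78]},
{"dp":[0.33, 0.58, -0.01],"rotation":[0.0, 0.0, -0.78]}
{"dp":[0.25, 0.62, 0.0],"rotation":[0.0, 0.0, -0.78]},
   ## waypoint
{"dp":[0.0, 0.86, 0.0],"rotation":[0.0, 0.0, 0.0]},
{"dp":[0.0, 0.86, 0.0],"rotation":[0.0, 0.0, 0.0]},
{"dp":[0.0, 0.85, 0.0],"rotation":[0.0, 0.0, 0.0]},
{"dp":[0.0, 0.86, 0.0],"rotation":[0.0, 0.0, 0.0]},
{"dp":[0.0, 0.86, 0.0],"rotation":[0.0, 0.0, 0.0]}
{"dp":[0.0, 0.86, 0.0],"rotation":[0.0, 0.0, 0.0]},
{"dp":[0.0, 0.85, 0.0],"rotation":[0.0, 0.0, 0.0]},
   ## waypoint
```

Call:
drive_tool(
  series=[
    {"dp":[0.66,-0.11,0],"rotation":[0,0,-0.78]},
    {"dp":[0.67,-0.03,0],"rotation":[0,0,-0.78]},
    {"dp":[0.67,0.07,0],"rotation":[0,0,-0.78]},
    {"dp":[0.65,0.16,0],"rotation":[0,0,-0.78]},
    {"dp":[0.62,0.24,0],"rotation":[0,0,-0.78]},
  ],
)

```text
t: 29.72
tool_pos: [0.4951, -0.1431, 0.1424]
tool_rot: [-1.236, -2.887, 0.0]
contact_force: [0.5, -0.3, 0.4]
width: 0.65
grip_force: 0.0
```

Call:
drive_tool(
  series=[
    {"dp":[0.59,0.33,0],"rotation":[0,0,-0.78]},
    {"dp":[0.53,0.4,0],"rotation":[0,0,-0.78]},
    {"dp":[0.48,0.47,0],"rotation":[0,0,-0.78]},
    {"dp":[0.41,0.53,0],"rotation":[0,0,-0.78]},
    {"dp":[0.33,0.58,0],"rotation":[0,0,-0.78]},
  ],
)

```text
t: 30.35
tool_pos: [0.4536, 0.0189, 0.1425]
tool_rot: [-0.201, -3.134, 0.0]
contact_force: [0.4, -0.0, 0.2]
width: 0.651
grip_force: 0.0
```

Call:
drive_tool(
  series=[
    {"dp":[0.25,0.62,0],"rotation":[0,0,-0.78]},
    {"dp":[0,0.86,0],"rotation":[0,0,0]},
    {"dp":[0,0.86,0],"rotation":[0,0,0]},
    {"dp":[0,0.86,0],"rotation":[0,0,0]},
    {"dp":[0,0.86,0],"rotation":[0,0,0]},
  ],
)

```text
t: 30.98
tool_pos: [0.4449, 0.2236, 0.1425]
tool_rot: [0.006, -3.141, 0.001]
contact_force: [0.4, -0.0, 0.0]
width: 0.649
grip_force: 0.0
```

Call:
drive_tool(
  series=[
    {"dp":[0,0.86,0],"rotation":[0,0,0]},
    {"dp":[0,0.86,0],"rotation":[0,0,0]},
    {"dp":[0,0.86,0],"rotation":[0,0,0]},
    {"dp":[0,0.2,0],"rotation":[0,0,0]},
    {"dp":[0,0,0],"rotation":[0,0,0]},
  ],
)

```text
t: 31.6
tool_pos: [0.4445, 0.3612, 0.1424]
tool_rot: [0.007, -3.141, 0.001]
contact_force: [0.0, 0.0, -0.2]
width: 0.651
grip_force: 0.0
```

```bash
python3 - <<'E'
from h import *
st(); p=camera_params("wrist");np.save('w11.npy',np.r_[p['eye'],p['orientation']])
b=capture("wrist");a=cv2.imread("pics/w10.png"); s=capture("scene")
cv2.imwrite("pics/w11.png",np.vstack([np.hstack([b,a[:,150:400]]),np.hstack([cv2.resize(s[150:260,50:240],None,fx=1.9,fy=1.9),np.zeros((209,401,3),np.uint8)])]))
E
```

```text
31.6 [0.4445 0.3612 0.1424] yaw -3.137 w 0.651 g 0.0 [ 0.   0.  -0.2] q [ 0.63  0.48  1.86 -0.    0.8  -0.95]
```

View pics/w11.png

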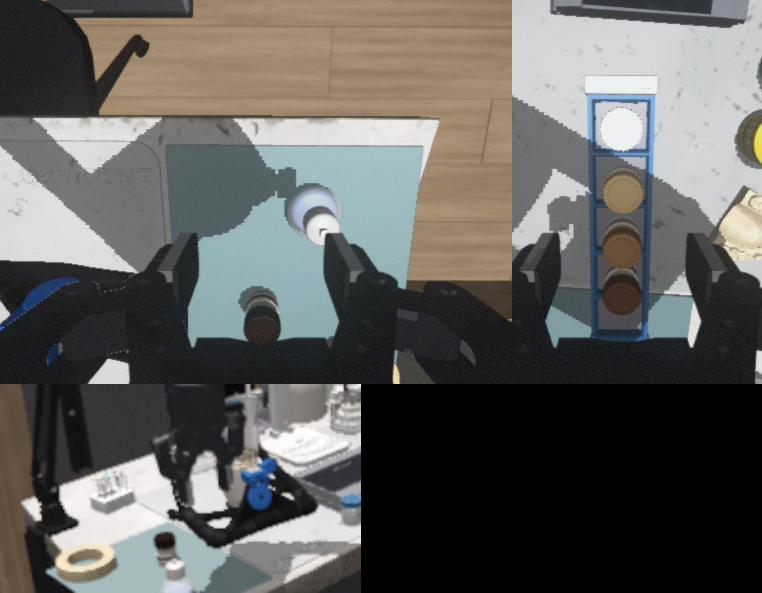

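All four placed jars stand in order in the rack. The dark jar's lid is at about (262,324) in the wrist view, with clear floor on both sides along y.

```bash
python3 - <<'E'
from h import *
np.set_printoptions(precision=4,suppress=True)
p=np.load('w11.npy'); c=dict(camera_params("wrist"),eye=p[:3],orientation=p[3:])
print(atz("wrist",(262,324),.046,c),tri(ray("wrist",(262,324),c),ray("top",(131.5/5-.5+95,79.5/5-.5+160))))
plan([(.559,.360,.12,np.pi),(.559,.360,.06,np.pi),(.559,.360,.016,np.pi)],step=.035)
E
```

```text
[0.5552 0.3623 0.046 ] (array([0.563 , 0.3622, 0.0352]), np.float64(0.0005052785206310552))
{"dp":[-0.57, 0.0, 0.11],"rotation":[-0.01, -0.01, 0.0]},
{"dp":[-0.57, 0.0, 0.12],"rotation":[0.0, 0.0, 0.01]},
{"dp":[-0.57, -0.01, 0.11],"rotation":[0.0, 0.0, 0.0]},
{"dp":[-0.58, 0.0, 0.12],"rotation":[0.0, 0.0, 0.01]},
   ## waypoint
{"dp":[0.0, 0.0, 0.6],"rotation":[0.0, 0.0, 0.0]},
{"dp":[0.01, 0.0, 0.6],"rotation":[0.0, 0.0, 0.0]},
   ## waypoint
{"dp":[0.0, 0.0, 0.44],"rotation":[0.0, 0.0, 0.0]},
{"dp":[0.0, 0.0, 0.44],"rotation":[0.0, 0.0, 0.0]},
   ## waypoint
```

Call:
drive_tool(
  series=[
    {"dp":[-0.57,0,0.11],"rotation":[0,0,0]},
    {"dp":[-0.57,0,0.12],"rotation":[0,0,0]},
    {"dp":[-0.57,0,0.11],"rotation":[0,0,0]},
    {"dp":[-0.6,0,0.12],"rotation":[0,0,0]},
    {"dp":[0,0,0],"rotation":[0,0,0]},
  ],
)

```text
t: 32.33
tool_pos: [0.5622, 0.36, 0.1197]
tool_rot: [-0.002, 3.142, -0.0]
contact_force: [0.2, 0.5, -0.5]
width: 0.65
grip_force: 0.0
```

```bash
python3 - <<'E'
from h import *
st(); p=camera_params("wrist"); b=capture("wrist");t=capture("top")
cv2.imwrite("pics/w12.png",np.hstack([b,cv2.resize(t[140:240,80:170],None,fx=2.8,fy=2.8)[:384].copy() if 0 else cv2.copyMakeBorder(cv2.resize(t[140:240,80:170],None,fx=2.8,fy=2.8),0,104,0,0,0)]))
q=R.from_rotvec(p['orientation']).inv()
for z in (0,.032,.046): print(cv2.projectPoints(np.array([[.560,.361,z]]),q.as_rotvec(),q.apply(-p['eye']),p['mtx'],None)[0].ravel())
E
```

```text
32.33 [0.5622 0.36   0.1197] yaw -3.14 w 0.65 g 0.0 [ 0.2  0.5 -0.5] q [ 0.52  0.62  1.65 -0.    0.87 -1.05]
[262.56914537 181.64644373]
[262.77670705 192.25132929]
[262.88547976 197.80882005]
```

View pics/w12.png

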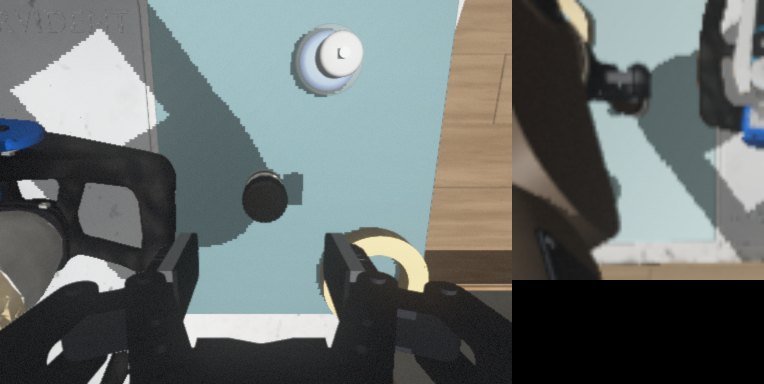

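The dark lid is at (266,197) against a predicted (263,198), so the jar is at about (0.560, 0.362), free on both sides along y.

Call:
drive_tool(
  series=[
    {"dp":[0.04,0.05,0.6],"rotation":[0,0,0]},
    {"dp":[0,0,0.6],"rotation":[0,0,0]},
    {"dp":[0,0,0.44],"rotation":[0,0,0]},
    {"dp":[0,0,0.43],"rotation":[0,0,0]},
    {"dp":[0,0,0],"rotation":[0,0,0]},
  ],
)

```text
t: 33.05
tool_pos: [0.5572, 0.3635, 0.0155]
tool_rot: [0.006, -3.139, 0.002]
contact_force: [0.8, 0.1, 0.4]
width: 0.652
grip_force: 0.0
```

Call:
drive_tool(
  series=[
    {"dp":[0,0,0],"rotation":[0,0,0]},
    {"dp":[0,0,0],"rotation":[0,0,0]},
    {"dp":[0,0,0],"rotation":[0,0,0]},
    {"dp":[0,0,0],"rotation":[0,0,0]},
  ],
  jaw=1,
)

```text
t: 33.55
tool_pos: [0.5591, 0.3645, 0.0178]
tool_rot: [-0.006, 3.14, 0.001]
contact_force: [-0.9, -1.9, 7.0]
width: 0.34
grip_force: 29.9
```

Call:
drive_tool(
  series=[
    {"dp":[0,0,-0.65],"rotation":[0,0,0]},
    {"dp":[0,0,-0.65],"rotation":[0,0,0]},
    {"dp":[0,0,-0.65],"rotation":[0,0,0]},
    {"dp":[0,0,-0.4],"rotation":[0,0,0]},
    {"dp":[0,0,0],"rotation":[0,0,0]},
  ],
)

```text
t: 34.17
tool_pos: [0.5593, 0.3647, 0.1357]
tool_rot: [-0.006, 3.139, 0.002]
contact_force: [0.4, 0.2, -0.7]
width: 0.336
grip_force: 29.8
```

```bash
python3 - <<'E'
from h import *
st(); plan([(.448,.36,.135,np.pi),(.448,.03,.12,np.pi),(.546,-.4395,.12,1.646)],step=.047)
E
```

```text
34.17 [0.5593 0.3647 0.1357] yaw -3.138 w 0.336 g 29.8 [ 0.4  0.2 -0.7] q [ 0.53  0.6   1.64  0.    0.9  -1.04]
{"dp":[0.74, -0.03, 0.0],"rotation":[0.01, 0.01, 0.01]},
{"dp":[0.74, -0.03, 0.01],"rotation":[0.0, 0.0, 0.0]},
{"dp":[0.75, -0.03, 0.0],"rotation":[0.0, 0.0, 0.01]},
   ## waypoint
{"dp":[0.0, -0.94, 0.04],"rotation":[0.0, 0.0, 0.0]},
{"dp":[0.0, -0.95, 0.05],"rotation":[0.0, 0.0, 0.0]},
{"dp":[0.0, -0.94, 0.04],"rotation":[0.0, 0.0, 0.0]},
{"dp":[0.0, -0.94, 0.04],"rotation":[0.0, 0.0, 0.0]},
{"dp":[0.0, -0.94, 0.05],"rotation":[0.0, 0.0, 0.0]}
{"dp":[0.0, -0.95, 0.04],"rotation":[0.0, 0.0, 0.0]},
{"dp":[0.0, -0.94, 0.04],"rotation":[0.0, 0.0, 0.0]},
   ## waypoint
{"dp":[-0.18, -0.85, 0.0],"rotation":[0.0, 0.0, 0.78]},
{"dp":[-0.29, -0.83, 0.0],"rotation":[0.0, 0.0, 0.78]},
{"dp":[-0.4, -0.77, 0.0],"rotation":[0.0, 0.0, 0.78]},
{"dp":[-0.5, -0.71, 0.0],"rotation":[0.0, 0.0, 0.78]},
{"dp":[-0.6, -0.64, 0.0],"rotation":[0.0, 0.0, 0.78]}
{"dp":[-0.67, -0.55, 0.01],"rotation":[0.0, 0.0, 0.77]},
{"dp":[-0.75, -0.45, 0.0],"rotation":[0.0, 0.0, 0.78]},
{"dp":[-0.8, -0.36, 0.0],"rotation":[0.0, 0.0, 0.78]},
{"dp":[-0.83, -0.23, 0.0],"rotation":[0.0, 0.0, 0.78]},
{"dp":[-0.87, -0.13, 0.0],"rotation":[0.0, 0.0, 0.78]}
{"dp":[-0.87, 0.0, 0.0],"rotation":[0.0, 0.0, 0.78]},
   ## waypoint
```

Call:
drive_tool(
  series=[
    {"dp":[0.74,-0.03,0],"rotation":[0,0,0]},
    {"dp":[0.74,-0.03,0],"rotation":[0,0,0]},
    {"dp":[0.75,-0.03,0],"rotation":[0,0,0]},
    {"dp":[0,-0.94,0.04],"rotation":[0,0,0]},
    {"dp":[0,-0.94,0.04],"rotation":[0,0,0]},
  ],
)

```text
t: 34.8
tool_pos: [0.4461, 0.2644, 0.1291]
tool_rot: [0.009, -3.14, 0.001]
contact_force: [0.5, 0.5, -0.3]
width: 0.339
grip_force: 29.9
```

Call:
drive_tool(
  series=[
    {"dp":[0,-0.94,0.04],"rotation":[0,0,0]},
    {"dp":[0,-0.94,0.04],"rotation":[0,0,0]},
    {"dp":[0,-0.94,0.04],"rotation":[0,0,0]},
    {"dp":[0,-0.94,0.04],"rotation":[0,0,0]},
    {"dp":[0,-0.94,0.04],"rotation":[0,0,0]},
  ],
)

```text
t: 35.42
tool_pos: [0.4474, 0.0289, 0.1193]
tool_rot: [0.006, -3.14, -0.0]
contact_force: [0.7, 0.1, -0.1]
width: 0.339
grip_force: 29.9
```

Call:
drive_tool(
  series=[
    {"dp":[-0.18,-0.85,0],"rotation":[0,0,0.78]},
    {"dp":[-0.29,-0.83,0],"rotation":[0,0,0.78]},
    {"dp":[-0.4,-0.77,0],"rotation":[0,0,0.78]},
    {"dp":[-0.5,-0.71,0],"rotation":[0,0,0.78]},
    {"dp":[-0.6,-0.64,0],"rotation":[0,0,0.78]},
  ],
)

```text
t: 36.05
tool_pos: [0.493, -0.1842, 0.1191]
tool_rot: [-1.05, -2.959, -0.0]
contact_force: [0.3, -0.3, 0.4]
width: 0.34
grip_force: 29.8
```

Call:
drive_tool(
  series=[
    {"dp":[-0.67,-0.55,0],"rotation":[0,0,0.78]},
    {"dp":[-0.75,-0.45,0],"rotation":[0,0,0.78]},
    {"dp":[-0.8,-0.36,0],"rotation":[0,0,0.78]},
    {"dp":[-0.83,-0.23,0],"rotation":[0,0,0.78]},
    {"dp":[-0.87,-0.13,0],"rotation":[0,0,0.78]},
  ],
)

```text
t: 36.67
tool_pos: [0.538, -0.3972, 0.1186]
tool_rot: [-1.977, -2.439, -0.0]
contact_force: [0.5, -0.1, 0.7]
width: 0.34
grip_force: 29.9
```

Call:
drive_tool(
  series=[
    {"dp":[-0.87,0,0],"rotation":[0,0,0.78]},
    {"dp":[0,0,0],"rotation":[0,0,0]},
    {"dp":[0,0,0],"rotation":[0,0,0]},
  ],
)

```text
t: 37.05
tool_pos: [0.5469, -0.4381, 0.1187]
tool_rot: [-2.132, -2.304, -0.0]
contact_force: [-0.3, 0.7, -0.1]
width: 0.334
grip_force: 29.9
```

```bash
python3 - <<'E'
from h import *
st(); plan([(.546,-.4395,.04,1.646),(.546,-.4395,.0222,1.646)],step=.045)
E
```

```text
37.05 [ 0.5469 -0.4381  0.1187] yaw 1.648 w 0.334 g 29.9 [-0.3  0.7 -0.1] q [-0.72  0.66  1.56  0.    0.92 -0.8 ]
{"dp":[-0.02, -0.01, 0.79],"rotation":[-0.01, -0.01, 0.01]},
{"dp":[-0.01, -0.01, 0.78],"rotation":[0.0, 0.0, 0.0]},
   ## waypoint
{"dp":[0.0, 0.0, 0.36],"rotation":[0.0, 0.0, 0.0]},
   ## waypoint
```

Call:
drive_tool(
  series=[
    {"dp":[-0.01,-0.01,0.79],"rotation":[0,0,0]},
    {"dp":[0,-0.01,0.78],"rotation":[0,0,0]},
    {"dp":[0,0,0.35],"rotation":[0,0,0]},
    {"dp":[0,0,0],"rotation":[0,0,0]},
  ],
)

```text
t: 37.55
tool_pos: [0.5463, -0.4383, 0.0233]
tool_rot: [-2.132, -2.305, 0.0]
contact_force: [0.4, -0.9, -0.3]
width: 0.335
grip_force: 30.0
```

Call:
drive_tool(
  series=[
    {"dp":[0,0,0],"rotation":[0,0,0]},
    {"dp":[0,0,0],"rotation":[0,0,0]},
    {"dp":[0,0,0],"rotation":[0,0,0]},
  ],
  jaw=-0.3,
)

```text
t: 37.92
tool_pos: [0.5472, -0.4397, 0.0252]
tool_rot: [2.134, 2.304, 0.0]
contact_force: [-0.1, 1.2, -0.4]
width: 0.647
grip_force: 0.0
```

Call:
drive_tool(
  series=[
    {"dp":[0,0,-0.7],"rotation":[0,0,0]},
    {"dp":[0,0,-0.7],"rotation":[0,0,0]},
    {"dp":[0,0,-0.8],"rotation":[0,0,0]},
    {"dp":[0,0,-0.8],"rotation":[0,0,0]},
    {"dp":[-0.4,0,-0.6],"rotation":[0,0,0]},
  ],
)

```text
t: 38.55
tool_pos: [0.5487, -0.4588, 0.2069]
tool_rot: [2.132, 2.305, 0.0]
contact_force: [-0.2, -0.8, -0.4]
width: 0.652
grip_force: 0.0
```

Call:
drive_tool(
  series=[
    {"dp":[-0.7,0,0],"rotation":[0,0,0]},
    {"dp":[-0.7,0,0],"rotation":[0,0,0]},
    {"dp":[0,0,0],"rotation":[0,0,0]},
  ],
)

```text
t: 38.92
tool_pos: [0.5533, -0.5314, 0.2043]
tool_rot: [2.136, 2.303, -0.001]
contact_force: [-0.2, 0.2, -0.2]
width: 0.65
grip_force: 0.0
```

```bash
python3 - <<'E'
from h import *
st(); b=capture("wrist");t=capture("top")
c=cv2.resize(t[160:230,80:310],None,fx=2.2,fy=2.2)
d=cv2.copyMakeBorder(c,0,0,0,512-c.shape[1],0) if c.shape[1]<512 else c[:,:512]
cv2.imwrite("pics/w13.png",np.vstack([b,d])); cv2.imwrite("pics/top1.png",t)
E
```

```text
38.92 [ 0.5533 -0.5314  0.2043] yaw 1.646 w 0.65 g 0.0 [-0.2  0.2 -0.2] q [-0.8   0.67  1.31 -0.    1.16 -0.88]
```

View pics/w13.png

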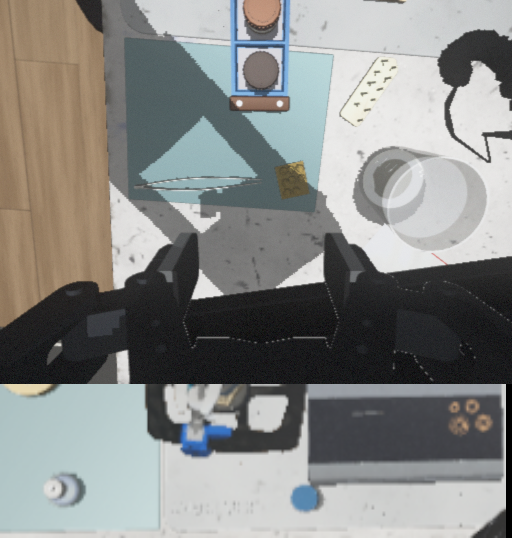

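The dark jar stands in pocket 4 beside the brown end piece (lid at (261,70)). The burner and the blue jar are at their starting top-view pixels, (104,208) and (218.6,211.5).

```bash
python3 -c "
from cell import *
print(sign_off())"
```

```text
the job is handed in; nothing more can be done
None
```

All five jars stand upright in the rack in shade order, white through dark, with the burner and the blue-lidded wax jar left where they were; I handed the job in at about 39 s.

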